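# Load a cage ring under the spring gauge to the set mark

### The job

Take the larger of the two rings lying loose on the desk at the left, seat it flat in the round nest of the test stand, and push the nest in under the gauge until it meets its stop. Then wind the knob on top of the stand clockwise until the gauge needle stands on the set mark, without running past it, and let go. Be gentle: do not jam or crush the ring, do not shove the stand about, and leave the other ring and the screwdriver where they lie.

Things in the scene. Friction and masses are not known exactly. Their poses are not given: they have to be found in the camera images.
- stand: manual screw test stand, about 5.5 kg in all, standing loose on four rubber feet, so a hard push slides it. Grey base 150 x 225 mm, its top 24 mm up; grey column at the back with an aluminium top plate at 206 mm. Origin on the desk under the vertical axis of the gauge; x points from the gauge to the column (away from the robot at yaw 0), y along the slide of the nest, out towards its handle, z up
- nest (a joint): travel of the sliding nest, m: 0 is home against the end stop with the seat right under the gauge; grows as the nest comes out along the stand's +y, to 0.125. About 2 N of friction; stays where left
- nest_seat (a point): centre of the floor of the nest: a flat-bottomed round recess 33.8 mm across and 3 mm deep in the top of the sliding steel block, 56 x 56 mm; the block's top is 42.5 mm above the desk and this floor 39.5 mm. z up, y as the stand's y
- nest_handle (a point): point on the axis of the upright handle pin of the nest, 54.5 mm above the desk, 115 mm from the seat along +y. Steel pin 12 mm in diameter, bare from 43 to 71 mm above the desk, with a black ball 22 mm in diameter on top (to 92 mm)
- knob (a joint): angle of the knob, rad; grows clockwise seen from above, range -0.1 to 7.5. Each turn lowers the gauge carriage 12 mm; stays where left (friction 0.06 N m). The foot meets a seated cage ring at about 1.9 rad
- knob_grip (a point): on the vertical axis of the knob, half way up it, 227 mm above the desk. Round ribbed black knob, 43 mm in diameter, 27 mm high (213 to 240 mm above the desk), turning on top of the stand; its height does not change
- foot_face (a point): centre of the underside of the flat steel foot, 36 mm in diameter, that hangs under the gauge; it comes down with the carriage and, once it bears on something, yields upward against its spring (4 N per mm). With the knob at 0 it is 51.7 mm above the desk and clears a seated ring by about 3.6 mm
- needle (a joint): angle of the gauge needle, rad: 0 with the spring unloaded, grows clockwise as seen on the dial, 0.4 rad per mm of spring travel, so about 0.76 rad per rad of knob once the foot bears on the ring
- needle_tip (a point): tip of the thin black needle on the white dial (70 mm across, facing the robot side and leaning back 28 degrees), 22 mm from the dial's centre. x points along the needle from the centre to the tip, z out of the dial
- set_mark (a joint): angle of the set mark round the dial, rad, on the same scale as the needle: the needle stands on the mark when both joints read the same. It lies under the glass and does not move during the work
- set_mark_tip (a point): the point that the set mark, a small dark wedge at the dial's rim pointing inward, aims at, 22 mm from the dial's centre; x points from the dial's centre to the mark, z out of the dial
- cage_ring: the larger loose ring: bearing cage ring, 31 mm outside diameter, about 8.6 mm high, thin walled, 22 g, lying flat. Origin at the centre of its underside, z up
- spacer_ring: the smaller loose ring, of the same finish: spacer ring 26 mm outside diameter, 8 mm high, lying flat; not to be moved. Origin at the centre of its underside
- screwdriver: small red screwdriver, 143 mm long, 11 mm thick, lying in front of the stand; not to be moved. Origin at the middle of its underside

How it is judged:
On the way, in this order (a step that is already met when the one before it is completed fails the run):
1. the cage ring lies flat in the nest while the nest is still out from under the gauge, and is let go (horizontal distance between cage_ring and nest_seat below 0.003 m and z of cage_ring in the frame of nest_seat below 0.002 m and angle between cage_ring's own z axis and vertical below 0.06 rad and value of joint nest above 0.08 m and contact force between the fingers and cage_ring below 0.1 N), for 0.2 s.
2. the nest is home against its stop with the ring still seated, the spring not yet loaded (horizontal distance between cage_ring and nest_seat below 0.003 m and z of cage_ring in the frame of nest_seat below 0.002 m and angle between cage_ring's own z axis and vertical below 0.06 rad and value of joint nest below 0.0015 m and value of joint needle below 0.15 rad), for 0.2 s.
At the end, for the whole second after the job is handed in: The cage ring lies flat in the nest (within 3 mm of its centre and 2 mm of its floor), the nest is within 1.5 mm of its stop, the needle stands within 0.15 rad of the set mark and is at rest, and the robot has let go (horizontal distance between cage_ring and nest_seat below 0.003 m and z of cage_ring in the frame of nest_seat below 0.002 m and angle between cage_ring's own z axis and vertical below 0.06 rad and value of joint nest below 0.0015 m and angle between the x axis of needle_tip and the x axis of set_mark_tip, either way round below 0.15 rad and velocity of joint needle between -0.1 and 0.1 rad/s); the robot touches nothing.
It fails at once if the needle runs more than about 0.3 rad past the set mark (the ring is overloaded) (y of needle_tip in the frame of set_mark_tip below -0.0065 m).
It fails at once if the cage ring is pressed against the nest with more than 40 N (contact force between cage_ring and nest above 40 N).
It fails at once if the stand is shoved more than 10 mm (distance of stand from where it was at the start of the episode above 0.01 m).
It fails at once if the spacer ring is moved more than 15 mm (distance of spacer_ring from where it was at the start of the episode above 0.015 m).
It fails at once if the screwdriver is moved more than 20 mm (distance of screwdriver from where it was at the start of the episode above 0.02 m).
It also fails if it takes over 72 s, if anything falls off the work surface, if the arm or the gripper's body presses on something with over 40 N, if the wrist force passes 120 N, or if a joint passes its speed limit or range.

### The arm

A 6-joint arm with a two-finger parallel gripper is mounted at the origin on a cart in front of the work surface, level with it; the furniture and walls round the work are solid. World frame = base frame: x ahead of the robot, y to its left, z up, the work surface at z = 0. Lengths are in m, angles in rad, forces in N, time in s.
With the tool pointing down it reaches from about 0.275 to 1 m from the base axis. Payload 8.4 kg.
Tool frame: the origin (TCP) lies at the centre of the arm's flange, where the gripper is bolted on; the fingertips stand 173 mm ahead of it and the grasp point (between the pads) lies 155 mm ahead of it (arm.pinch_z is the distance from the TCP to the grasp point, in m); z points along the fingers, y is the direction in which the jaws open and shut (so a half turn about z gives the same grasp; the last joint's range is limited). The gripper opens to 85 mm and grips with 20 to 120 N. Pads are 22 mm wide; open, the fingers measure 114 mm over their backs; the gripper's body (76 mm by 85 mm) begins 54 mm behind the grasp point. The pads swing forward as they close: fully open they stand 13 mm farther back than shut.
Start: joints at [1.159, 0.353, 1.633, -0, 1.155, -0.002], TCP at [0.249, 0.573, 0.405] pointing down, gripper open.
Joint ranges: [-2.63, 2.63], [-0.92, 2.1], [0.06, 2.66], [-1.3, 4.44], [0, 2.69], [-3.02, 3.02]. Speed limits (rad/s): [2.22, 2.22, 2.79, 3.14, 3.14, 3.14].

### API

Orientations are given as [roll, pitch, yaw] about the fixed x, y, z axes, in that order (R = Rz(yaw) Ry(pitch) Rx(roll)).
In Python, from cell import arm gives the robot as it stands. Calls block until the motion is done:
- arm.movep(position, orientation): joint-space move of the TCP to a pose.
- arm.servo_line(position, rotation=None, speed=0.15, stop_force=None): straight line of the TCP; rotation=None keeps the orientation; speed is the mean speed in m/s. With stop_force (N) it stops when the force on the tool has changed by that much, and returns True; else False.
- arm.move_j(angles): joint-space move.
- arm.move_gripper(opening): opening from 0.0 (shut) to 1.0 (fully open); the grip force is fixed at half the most; returns when the fingers have stopped.
- arm.hold(seconds).
- arm.ik(position, orientation): joint angles nearest the present ones, or None.
- arm.get_state(): the state.
- arm.capture(name): name is "scene" or "top"; returns a dict with "frame" (420x560x3 uint8, red, green, blue), "vfov" (degrees; the focal length in pixels is half the picture's height over the tangent of half this angle, whatever the lens; pixels are square), "cx", "cy" (the principal point, pixels), "camera_from_world" (4x4, takes a point from world to camera coordinates). Camera axes: x right, y up, looking along -z (the intrinsics and any distortion apply to the point x, -y, -z); pixel columns grow to the right and rows downward; lengths in m; the calibration is good to about 2 mm. A picture is of the moment at which its call begins. There is no depth.
A pose or a line that the arm cannot do raises arm.PlanningError and nothing moves.
- arm.finish_job(): hands the job in, once; it reports no verdict.
Trained networks look in a picture, given as the dict that the camera call returned (one of the last four; its "shot" number tells which), for a name from the list of things; names that differ only in an ending like _2 or _b are one class to them, and where a whole thing is asked for, a point or a joint stands for the part that bears it (a point fixed in the world has none). Each returns a list of dicts, best first, with "score" (0 to 1); they miss things now and then, are a little off and sometimes report something else, mostly with a low value. They report only what shows in the picture. A call takes as long as a camera call.
- arm.recognise(picture, query): "extent" ([left, top, right, bottom] in pixels, round what is visible of it).
The state is a dict: "clock": time; "joint_pos": joint angles; "joint_vel": joint speeds; "tau": joint torques, N m; "tool_pos": TCP position; "eef_rot": TCP orientation; "wrist_force": force on the tool from outside, world axes, zero at the start; "ft_torque": the same for the moment, N m; "width": opening from 0.0 (shut) to 1.0 (fully open).
Only numpy, scipy, OpenCV 4.12 (cv2) and the standard library are available. Lean on these libraries where they do the work, as an engineer would, in place of code of your own. Each camera call takes 0.05 s, during which the arm holds its last target.

## Working session

There is one attempt and no reset: what is moved stays moved. The work goes in short steps, each a Python script; the robot and the scene stay as the last script left them, time stands still between calls to the robot, and variables do not carry over. Pictures are saved under pics/ and viewed, and the job is handed in when it is done.

```bash
ls; mkdir -p pics; cat > h.py <<'E'
import numpy as np, cv2
from cell import arm
def save(p,n,crop=None,s=1):
    f=p["frame"][:,:,::-1]
    if crop: l,t,r,b=crop; f=f[t:b,l:r]
    if s!=1: f=cv2.resize(f,None,fx=s,fy=s,interpolation=cv2.INTER_CUBIC)
    cv2.imwrite("pics/"+n,f)
E
python3 - <<'E'
from h import *
for n in("scene","top"):
    p=arm.capture(n); save(p,n+"0.png")
    print({k:v for k,v in p.items() if k!="frame"})
    for q in ["stand","nest","nest_handle","knob","needle","set_mark","cage_ring","spacer_ring","screwdriver","foot_face"]:
        print(q,[(np.round(d["extent"]).tolist(),round(d["score"],2)) for d in arm.recognise(p,q)][:3])
print(arm.get_state())
E
```

```text
pics
{'vfov': 48.17515264030033, 'cx': 286.4656260963485, 'cy': 211.64521444054267, 'camera_from_world': array([[ 0.79788451, -0.6026727 , -0.01288142, -0.30684212],
       [ 0.30501211,  0.38519259,  0.87097318, -0.32495863],
       [-0.51994993, -0.698865  ,  0.49116167, -0.6435287 ],
       [ 0.        ,  0.        ,  0.        ,  1.        ]]), 'shot': 1}
stand [([319.0, 191.0, 461.0, 349.0], 0.69), ([316.0, 222.0, 376.0, 288.0], 0.33)]
nest [([320.0, 222.0, 374.0, 289.0], 0.73)]
nest_handle [([316.0, 225.0, 373.0, 288.0], 0.55)]
knob [([414.0, 190.0, 442.0, 214.0], 0.81)]
needle []
set_mark []
cage_ring [([211.0, 220.0, 222.0, 230.0], 0.65)]
spacer_ring []
screwdriver [([272.0, 321.0, 332.0, 367.0], 0.81)]
foot_face [([383.0, 288.0, 404.0, 307.0], 0.56)]
{'vfov': 57.46116635051749, 'cx': 273.119061913333, 'cy': 205.18166658025532, 'camera_from_world': array([[-0.00375907, -0.99988126,  0.01494413,  0.12150427],
       [ 0.98764467, -0.00137098,  0.15670396, -0.52583737],
       [-0.15666486,  0.01534855,  0.98753255, -1.01699718],
       [ 0.        ,  0.        ,  0.        ,  
[... 378 characters left out ...]
iver []
foot_face []
{'clock': 1.1, 'joint_pos': array([ 1.15856978e+00,  3.52975927e-01,  1.63340612e+00, -1.34488197e-05,
        1.15520097e+00, -2.40691843e-03]), 'joint_vel': array([ 8.76271730e-07, -7.66090102e-04, -9.01555600e-04,  1.09531344e-03,
        1.64969186e-03, -2.58066584e-04]), 'tau': array([ 1.18227061e-03, -6.05193329e+01, -3.42450213e+01,  5.22601840e-05,
        1.03157152e-03, -6.52746252e-06]), 'tool_pos': array([0.24903258, 0.5732412 , 0.40469339]), 'eef_rot': array([3.14158304e+00, 1.23272210e-05, 2.73177845e+00]), 'wrist_force': array([-0.50335414, -0.93972942, -0.2904801 ]), 'ft_torque': array([-0.01160455, -0.00264604,  0.03338757]), 'width': 0.9970079769147518}
```

View pics/scene0.png

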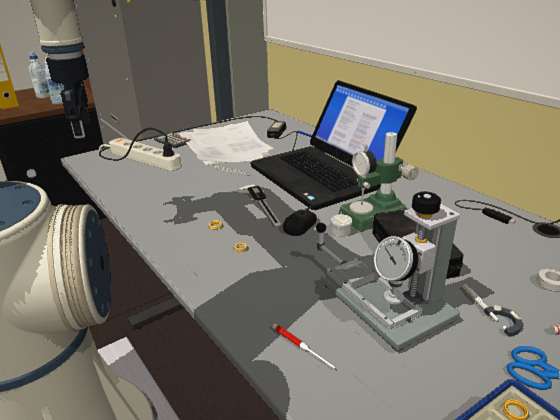

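View pics/top0.png

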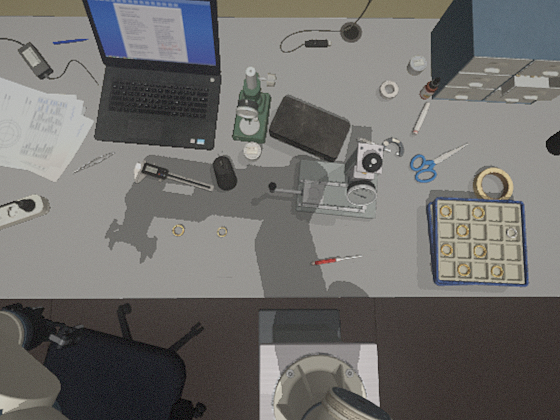

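```bash
python3 - <<'E'
from h import *
for n,c in (("scene",(300,170,480,360)),("top",(255,130,395,230))):
    p=arm.capture(n); save(p,n+"z.png",c,4 if n=="scene" else 5)
    if n=="scene": 
        save(p,"rs.png",(190,205,270,265),6);save(p,"dial.png",(360,220,430,310),6)
    else: save(p,"rt.png",(155,210,245,250),6)
a=cv2.imread("pics/rs.png");b=cv2.imread("pics/rt.png")
c=np.zeros((600,540,3),np.uint8);c[:360,:480]=a;c[360:]=b;cv2.imwrite("pics/rr.png",c)
E
```

```text
(no output)
```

View pics/scenez.png

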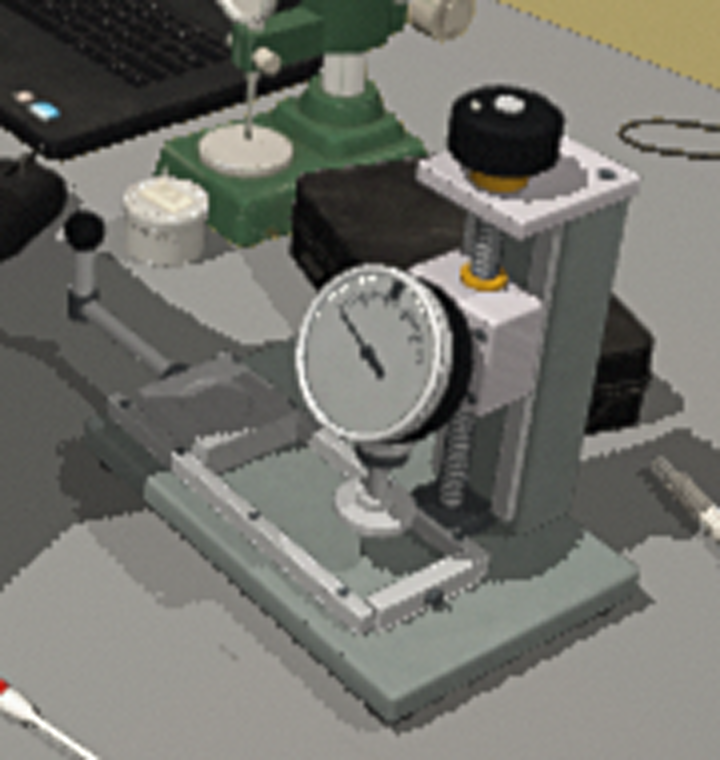

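View pics/topz.png

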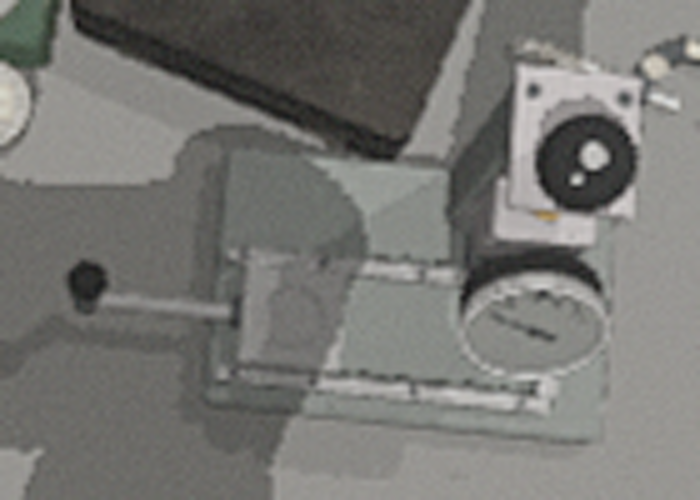

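View pics/rr.png

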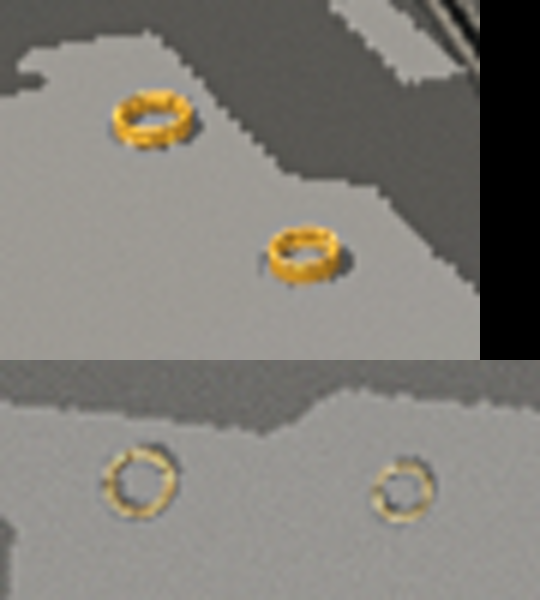

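View pics/dial.png

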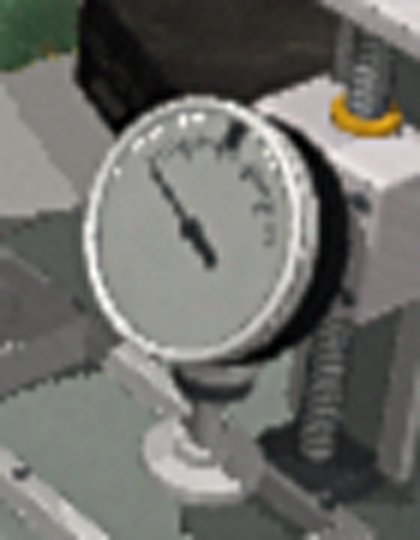

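```bash
cat >> h.py <<'E'
def proj(p,X):
    T=p["camera_from_world"];X=np.atleast_2d(X);c=X@T[:3,:3].T+T[:3,3]
    f=210/np.tan(np.radians(p["vfov"])/2)
    return np.c_[p["cx"]+f*c[:,0]/-c[:,2],p["cy"]-f*c[:,1]/-c[:,2]]
def ray(p,uv):
    T=p["camera_from_world"];f=210/np.tan(np.radians(p["vfov"])/2)
    d=np.array([(uv[0]-p["cx"])/f,-(uv[1]-p["cy"])/f,-1.])@T[:3,:3]
    return -T[:3,:3].T@T[:3,3],d
def atz(p,uv,z):
    o,d=ray(p,uv);return o+d*(z-o[2])/d[2]
from scipy.optimize import least_squares
def tri(ps,uvs):
    r=least_squares(lambda X:np.concatenate([proj(p,X)[0]-u for p,u in zip(ps,uvs)]),[.4,.1,.03])
    return r.x,r.fun
def orange(p,box):
    l,t,r,b=box;h=cv2.cvtColor(p["frame"][t:b,l:r],cv2.COLOR_RGB2HSV)
    m=((h[...,0]>10)&(h[...,0]<35)&(h[...,1]>60)&(h[...,2]>80)).astype(np.uint8)
    ys,xs=np.nonzero(m);e=[xs.min()+l,ys.min()+t,xs.max()+l,ys.max()+t]
    return e,((e[0]+e[2])/2,(e[1]+e[3])/2),m.sum(),(xs.mean()+l,ys.mean()+t)
E
python3 - <<'E'
from h import *
S=arm.capture("scene");T=arm.capture("top")
for n,bs,bt in (("A",(203,212,228,236),(166,220,190,241)),("B",(230,238,256,256),(212,222,233,242))):
    a=orange(S,bs);b=orange(T,bt);print(n,a,b)
    for k in (1,3): 
        print(tri([S,T],[a[k],b[k]]),atz(T,b[k],.0043),atz(S,a[k],.0043))
print("ball",tri([S,T],[(320.6,227.6),(272.3,186.1)]))
S4=lambda u,v:(300+u/4-.4,170+v/4-.4);T5=lambda u,v:(255+u/5-.4,130+v/5-.4)
# theta: x,y,yaw,q, base x0(front),base ymax, knobx
def model(t):
    x,y,w,q,bx,by,kx=t
    loc=dict(ball=(0,.115+q,.081),seat=(0,q,.0395),knobtop=(kx,0,.240),knobmid=(kx,0,.2265),
      blL=(bx,by,.024),bnL=(bx,by-.225,.024),bfL=(bx+.15,by,.024),bfR=(bx+.15,by-.225,.024))
    c,s=np.cos(w),np.sin(w);R=np.array([[c,-s,0],[s,c,0],[0,0,1]])
    return {k:R@np.array(v)+[x,y,0] for k,v in loc.items()}
obs=[(S,"ball",S4(83,231)),(S,"knobmid",S4(506,135)),(S,"bnL",S4(392,700)),(S,"bfR",S4(637,572)),
 (T,"ball",T5(87,280)),(T,"seat",T5(297,312)),(T,"knobtop",T5(587,163)),(T,"blL",T5(210,400)),(T,"bnL",T5(602,437)),(T,"bfL",T5(228,152)),(S,"seat",S4(222,395))]
f=lambda t:np.concatenate([proj(p,model(t)[k])[0]-u for p,k,u in obs])
r=least_squares(f,[.5,-.1,0,.1,-.06,.14,.04],loss="soft_l1")
print(np.round(r.x,4));
for o,e in zip(obs,f(r.x).reshape(-1,2)):print("S" if o[0] is S else "T",o[1],np.round(e,2))
print({k:np.round(v,4).tolist() for k,v in model(r.x).items()})
E
```

```text
A ([np.int64(209), np.int64(220), np.int64(221), np.int64(229)], (np.float64(215.0), np.float64(224.5)), np.uint64(99), (np.float64(215.05050505050505), np.float64(224.53535353535352))) ([np.int64(172), np.int64(225), np.int64(183), np.int64(235)], (np.float64(177.5), np.float64(230.0)), np.uint64(59), (np.float64(177.71186440677965), np.float64(230.0)))
(array([0.46044085, 0.39004504, 0.0031763 ]), array([ 0.40331745, -0.02841438, -0.21505227,  0.40932814])) [0.461491   0.38921876 0.0043    ] [0.4587378  0.38883379 0.0043    ]
(array([0.46033784, 0.38943535, 0.00340658]), array([ 0.43125723, -0.03041738, -0.23005934,  0.43779717])) [0.4614896  0.38862414 0.0043    ] [0.45875153 0.3886086  0.0043    ]
B ([np.int64(234), np.int64(242), np.int64(246), np.int64(252)], (np.float64(240.0), np.float64(247.0)), np.uint64(101), (np.float64(240.24752475247524), np.float64(247.03960396039605))) ([np.int64(217), np.int64(227), np.int64(226), np.int64(236)], (np.float64(221.5), np.float64(231.5)), np.uint64(37), (np.float64(221.7027027027027), np.float64(231.72972972972974)))
(array([0.45536118,
[... 304 characters left out ...]
5441509 0.26602042 0.0043    ]
ball (array([0.5702723 , 0.12362401, 0.08041898]), array([ 0.43322264, -0.0785861 , -0.31969459,  0.4616455 ]))
[ 0.5504 -0.0999 -0.0997  0.1101 -0.0545  0.1538  0.0445]
S ball [ 1.46 -0.56]
S knobmid [-0.51  0.02]
S bnL [0.28 0.26]
S bfR [ 1.92 -0.72]
T ball [-0.22 -0.03]
T seat [-1.25  0.67]
T knobtop [ 0.59 -0.51]
T blL [-1.56  1.62]
T bnL [0.03 2.02]
T bfL [-0.61 -0.43]
S seat [-0.06  2.13]
{'ball': [0.5729, 0.1241, 0.081], 'seat': [0.5614, 0.0097, 0.0395], 'knobtop': [0.5947, -0.1043, 0.24], 'knobmid': [0.5947, -0.1043, 0.2265], 'blL': [0.5116, 0.0586, 0.024], 'bnL': [0.4892, -0.1653, 0.024], 'bfL': [0.6608, 0.0436, 0.024], 'bfR': [0.6384, -0.1802, 0.024]}
```

```bash
cat >> h.py <<'E'
def Rz(w):
    c,s=np.cos(w),np.sin(w);return np.array([[c,-s,0],[s,c,0],[0,0,1]])
def curves(t):
    x,y,w,q,bx,by,kx=t;C=[];a=np.linspace(0,2*np.pi,60)
    def rect(x0,x1,y0,y1,z): C.append(np.array([(x0,y0,z),(x1,y0,z),(x1,y1,z),(x0,y1,z),(x0,y0,z)]))
    def circ(cx,cy,z,r): C.append(np.c_[cx+r*np.cos(a),cy+r*np.sin(a),0*a+z])
    rect(bx,bx+.15,by-.225,by,.024);rect(-.028,.028,q-.028,q+.028,.0425);circ(0,q,.0425,.0169)
    circ(0,.115+q,.081,.011);circ(kx,0,.24,.0215);circ(kx,0,.213,.0215);circ(0,0,.0517,.018)
    return [c@Rz(w).T+[x,y,0] for c in C]
def overlay(p,t,name,crop,s,extra=[]):
    l,tt,r,b=crop;f=cv2.resize(p["frame"][tt:b,l:r,::-1],None,fx=s,fy=s,interpolation=cv2.INTER_CUBIC)
    for c in curves(t)+extra:
        u=(proj(p,c)-[l,tt]+.5)*s-.5
        cv2.polylines(f,[np.round(u).astype(np.int32)],False,(0,0,255),1)
    cv2.imwrite("pics/"+name,f)
E
python3 - <<'E'
from h import *
S=arm.capture("scene");T=arm.capture("top")
t=[0.5504,-0.0999,-0.0997,0.1101,-0.0545,0.1538,0.0445]
overlay(S,t,"ovS.png",(310,185,480,355),4);overlay(T,t,"ovT.png",(260,135,390,225),6)
E
```

```text
(no output)
```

View pics/ovS.png

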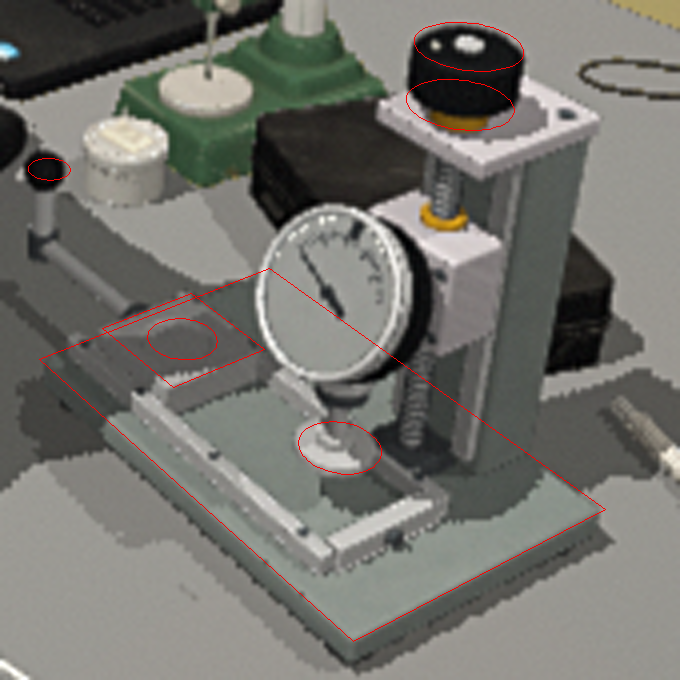

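View pics/ovT.png

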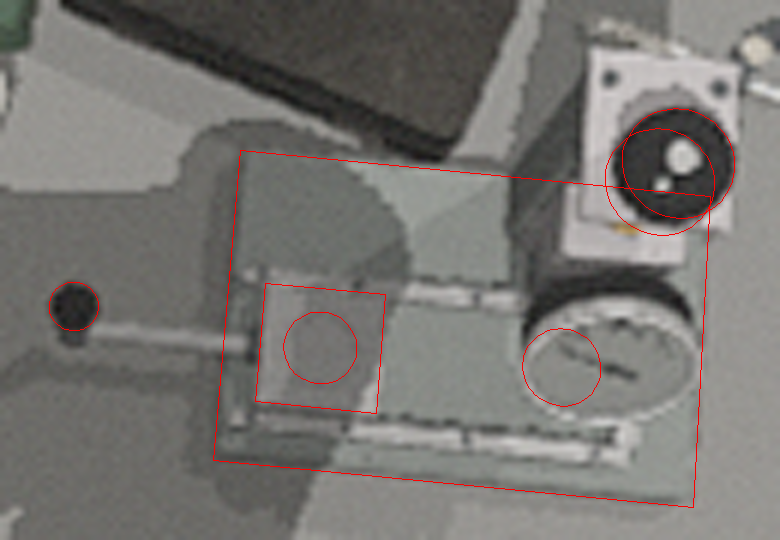

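```bash
cat >> h.py <<'E'
def zoom(p,name,crop,s,g=0.6):
    l,t,r,b=crop;f=p["frame"][t:b,l:r,::-1]
    f=(255*(f/255.)**g).clip(0,255).astype(np.uint8)
    f=cv2.resize(f,None,fx=s,fy=s,interpolation=cv2.INTER_LANCZOS4)
    for i in range(0,(r-l),10):
        cv2.line(f,(i*s,0),(i*s,6),(0,255,0),1);cv2.putText(f,str(l+i),(i*s,18),0,.4,(0,255,0),1)
    for i in range(0,(b-t),10):
        cv2.line(f,(0,i*s),(6,i*s),(0,255,0),1);cv2.putText(f,str(t+i),(8,i*s+4),0,.4,(0,255,0),1)
    cv2.imwrite("pics/"+name,f)
E
python3 - <<'E'
from h import *
n=8
def avg(c):
    P=[arm.capture(c) for _ in range(4)];P[0]["frame"]=np.mean([q["frame"] for q in P],0).astype(np.uint8);return P[0]
S=avg("scene");T=avg("top")
np.savez("avg.npz",S=S["frame"],T=T["frame"])
zoom(S,"zs1.png",(310,215,400,290),8,.55);zoom(T,"zt1.png",(260,165,350,225),8,.55)
zoom(S,"zs2.png",(380,185,470,260),8,.55);zoom(S,"zs3.png",(320,270,465,355),5,.55)
zoom(T,"zt2.png",(320,140,400,225),7,.55)
E
```

```text
(no output)
```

View pics/zs1.png

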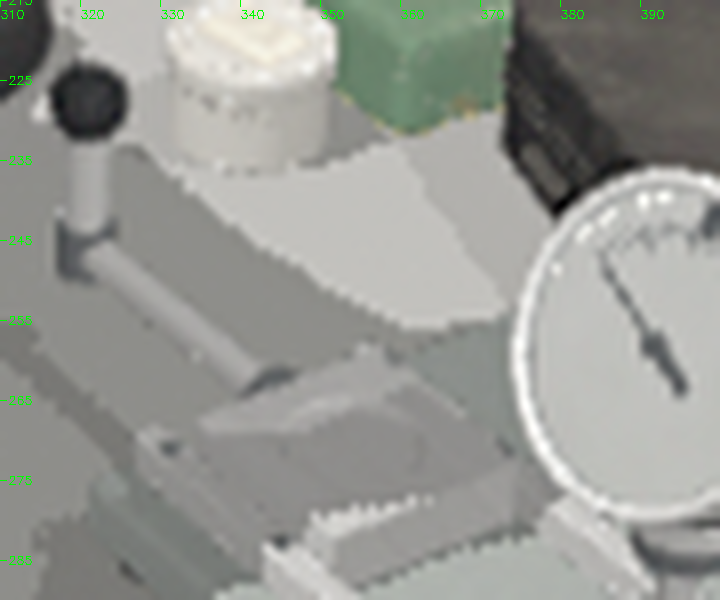

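View pics/zt1.png

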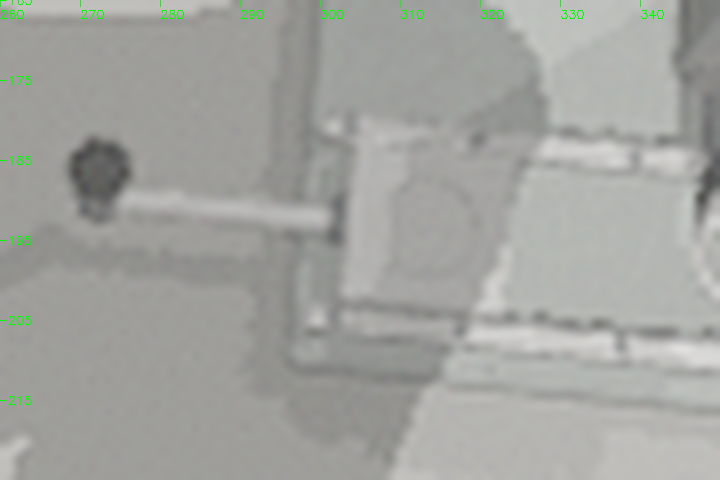

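View pics/zs3.png

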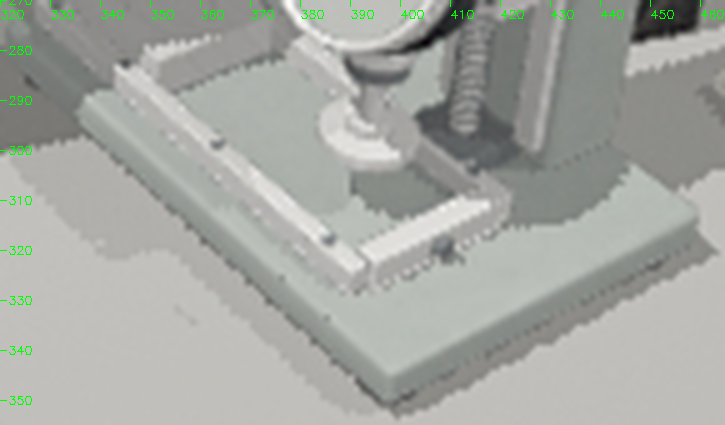

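View pics/zt2.png

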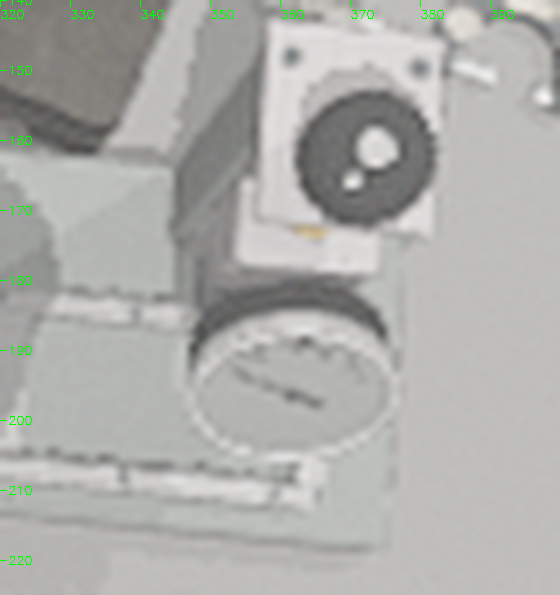

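View pics/zs2.png

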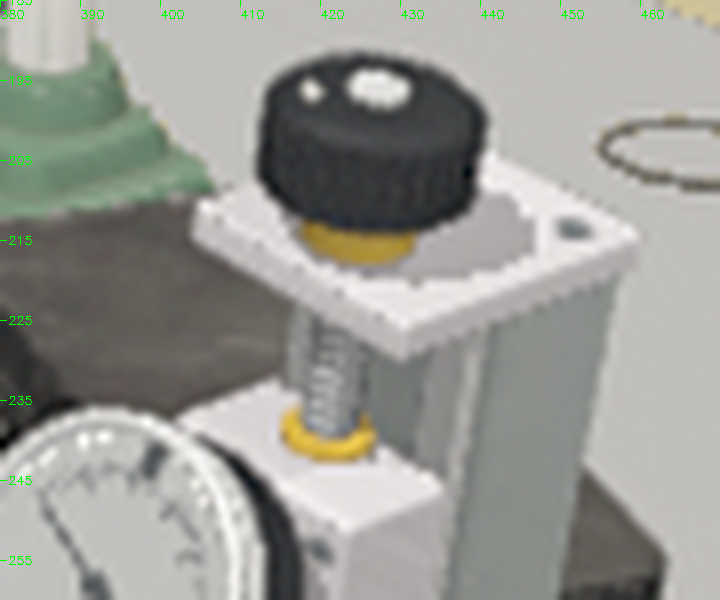

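```bash
cat > fit.py <<'E'
from h import *
S=arm.capture("scene");T=arm.capture("top");z=np.load("avg.npz");S["frame"]=z["S"];T["frame"]=z["T"]
def model(t):
    x,y,w,q,bx,by,kx=t
    loc=dict(ball=(0,.115+q,.081),seat=(0,q,.0425),knobtop=(kx,0,.236),knobmid=(kx,0,.2265),
      bnL=(bx,by-.225,.024),bfR=(bx+.15,by-.225,.024),
      blb=(.028,q+.028,.0425),blf=(-.028,q+.028,.0425),brb=(.028,q-.028,.0425))
    return {k:Rz(w)@np.array(v)+[x,y,0] for k,v in loc.items()}
obs=[(S,"ball",(320.6,227.25)),(S,"knobmid",(426,202)),(S,"bnL",(397.1,344.5)),(S,"bfR",(458.9,311.9)),
 (T,"ball",(271.8,185.8)),(T,"seat",(313.5,193)),(T,"knobtop",(371.8,162)),(T,"bnL",(374.5,216.6)),
 (T,"blb",(304.5,179.3)),(T,"blf",(302.4,202.3)),(S,"brb",(373.9,271.4))]
def f(t):
    r=np.concatenate([proj(p,model(t)[k])[0]+(t[7:9] if p is S else t[9:11])-u for p,k,u in obs])
    return np.r_[r,np.array(t[7:])/.5]
r=least_squares(f,[.5,-.1,0,.1,-.06,.14,.04,0,0,0,0],loss="soft_l1")
print(np.round(r.x,4), "sd",np.round(np.sqrt(np.diag(np.linalg.inv(r.jac.T@r.jac)))*.7,4))
for o,e in zip(obs,f(r.x).reshape(-1,2)):print("S" if o[0] is S else "T",o[1],np.round(e,2))
print({k:np.round(v,4).tolist() for k,v in model(r.x[:7]).items()})
overlay(S,r.x[:7],"ovS2.png",(310,185,480,355),4);overlay(T,r.x[:7],"ovT2.png",(260,135,390,225),6)
E
sed -i 's/x,y,w,q,bx,by,kx=t$/x,y,w,q,bx,by,kx=t[:7]/;s/x,y,w,q,bx,by,kx=t;/x,y,w,q,bx,by,kx=t[:7];/' fit.py h.py; python3 fit.py
```

```text
[ 0.5495 -0.0989 -0.0946  0.1093 -0.0539  0.1547  0.0472 -0.2136 -0.0412
  0.2078 -0.2432] sd [0.002  0.0016 0.0102 0.0016 0.0029 0.0018 0.0025 0.3636 0.3046 0.3262
 0.356 ]
S ball [ 0.14 -0.21]
S knobmid [-0.41  0.81]
S bnL [-0.12 -0.23]
S bfR [ 0.6  -0.77]
T ball [0.12 0.33]
T seat [-0.45 -0.21]
T knobtop [ 0.1 -0.8]
T bnL [0.2  2.16]
T blb [-0.71  2.73]
T blf [-0.2  -0.52]
S brb [0.82 0.68]
{'ball': [0.5707, 0.1243, 0.081], 'seat': [0.5598, 0.0099, 0.0425], 'knobtop': [0.5964, -0.1034, 0.236], 'knobmid': [0.5964, -0.1034, 0.2265], 'bnL': [0.4892, -0.1638, 0.024], 'bfR': [0.6385, -0.178, 0.024], 'blb': [0.5903, 0.0351, 0.0425], 'blf': [0.5346, 0.0404, 0.0425], 'brb': [0.585, -0.0207, 0.0425]}
```

```bash
sleep 6
```

```text
(no output)
```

View pics/ovS2.png

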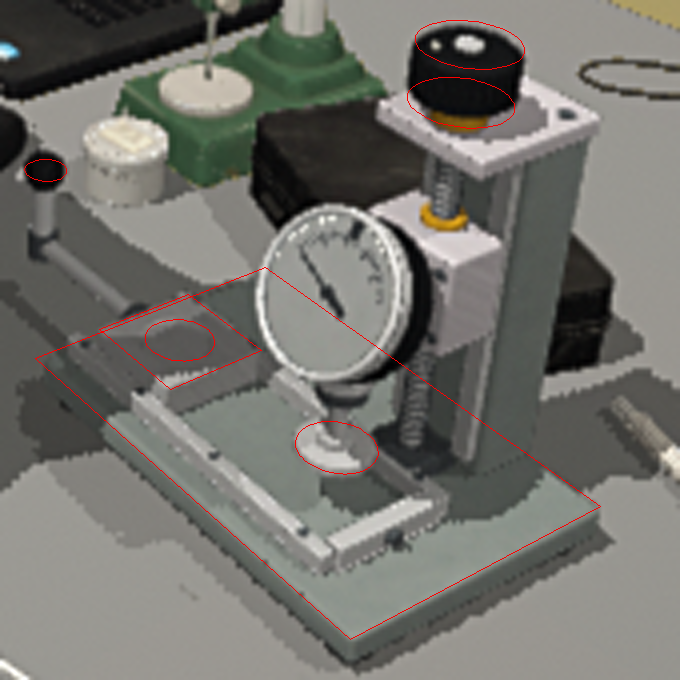

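View pics/ovT2.png

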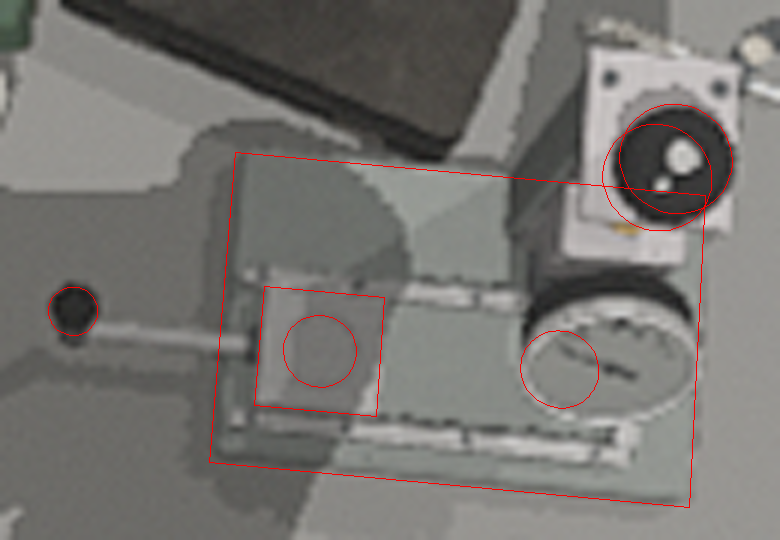

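```bash
cat >> h.py <<'E'
pi=np.pi
def st(): 
    s=arm.get_state();print("t%.2f"%s["clock"],np.round(s["tool_pos"],4),np.round(s["eef_rot"],3),"F",np.round(s["wrist_force"],1),"w%.3f"%s["width"],"q",np.round(s["joint_pos"],2));return s
E
python3 - <<'E'
from h import *
st()
x,y=.460,.389
arm.move_gripper(.6)
arm.movep([x,y,.215],[pi,0,2.356]); st()
r=arm.servo_line([x,y,.155],speed=.03,stop_force=4);print(r);st()
S=arm.capture("scene");save(S,"g1.png",(170,170,270,260),6)
E
```

```text
t1.90 [0.249  0.5733 0.4047] [-3.142 -0.     2.732] F [-0.7  0.6  0.3] w1.002 q [ 1.16  0.35  1.63  0.    1.16 -0.  ]
t3.61 [0.4599 0.39   0.2158] [ 3.14  -0.     2.357] F [0.2 0.6 0.1] w0.601 q [ 0.7   0.55  1.81  0.    0.78 -0.09]
True
t4.97 [0.46   0.389  0.1702] [-3.141 -0.     2.356] F [-1.5 -0.4  7.4] w0.599 q [ 0.7   0.62  1.82 -0.    0.7  -0.09]
```

View pics/g1.png

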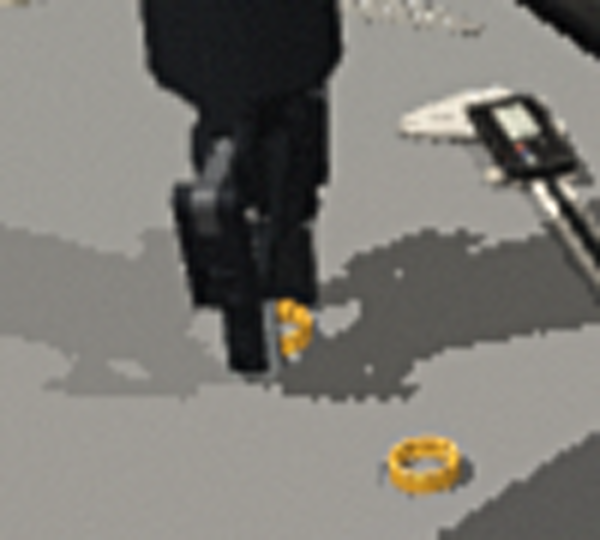

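```bash
python3 - <<'E'
from h import *
x,y=.460,.389
arm.servo_line([x,y,.1745],speed=.05)
arm.move_gripper(.25);st()
arm.move_gripper(.5)
arm.servo_line([x,y,.205],speed=.12)
arm.movep([x,y,.205],[pi,0,.7854])
arm.servo_line([x,y,.176],speed=.06);st()
arm.move_gripper(.2);s=st()
arm.servo_line([x,y,.235],speed=.12)
arm.hold(.2);st()
S=arm.capture("scene");save(S,"g2.png",(170,150,270,260),6)
E
```

```text
t5.62 [0.46   0.389  0.1748] [-3.14  -0.     2.356] F [-0.2 -1.   5.2] w0.335 q [ 0.7   0.61  1.82 -0.    0.71 -0.09]
t8.35 [0.46   0.389  0.1757] [-3.142e+00  1.000e-03  7.850e-01] F [-0.3  0.9  0.3] w0.500 q [ 0.7   0.61  1.82 -0.    0.71  1.48]
t8.64 [0.4601 0.3891 0.1766] [ 3.142e+00 -1.000e-03  7.850e-01] F [-1.3 -1.8  5.2] w0.330 q [ 0.7   0.61  1.82 -0.    0.71  1.48]
t9.48 [0.4597 0.3888 0.2341] [-3.141e+00  1.000e-03  7.850e-01] F [ 0.2 -0.7 -0.1] w0.333 q [0.7  0.52 1.81 0.   0.81 1.48]
```

View pics/g2.png

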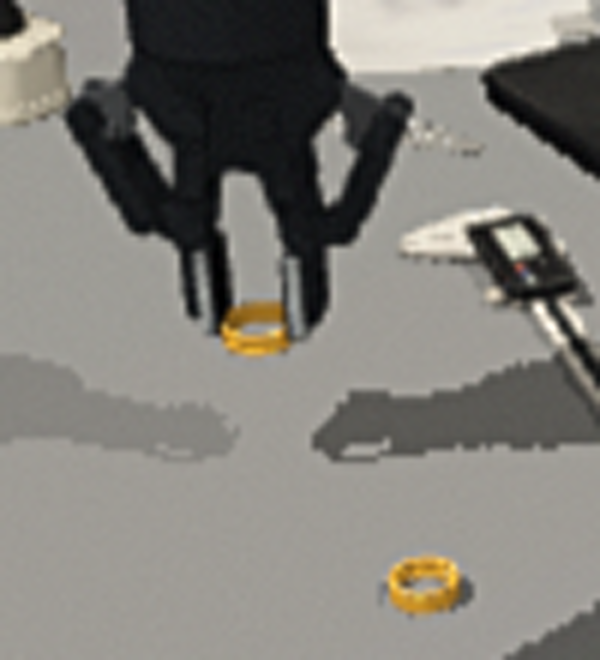

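```bash
python3 - <<'E'
from h import *
x,y=.560,.010
arm.servo_line([.4597,.3888,.31],speed=.2)
arm.movep([x,y,.30],[pi,0,.7854])
arm.servo_line([x,y,.232],speed=.12);arm.hold(.15);st()
S=arm.capture("scene");T=arm.capture("top");zoom(S,"n1s.png",(310,170,410,300),5,.6);zoom(T,"n1t.png",(260,150,360,230),7,.6)
e=orange(S,(325,240,375,285));print(e)
c=np.array([x,y,.232-.176+.0043]);print(proj(S,c))
E
```

```text
t12.38 [0.5604 0.0101 0.2329] [ 3.14e+00 -1.00e-03  7.85e-01] F [-0.1 -0.7 -0.6] w0.331 q [0.02 0.48 1.9  0.   0.76 0.8 ]
([np.int64(348), np.int64(256), np.int64(362), np.int64(269)], (np.float64(355.0), np.float64(262.5)), np.uint64(137), (np.float64(355.11678832116786), np.float64(262.1459854014598)))
[[355.05050513 262.00385302]]
```

View pics/n1s.png

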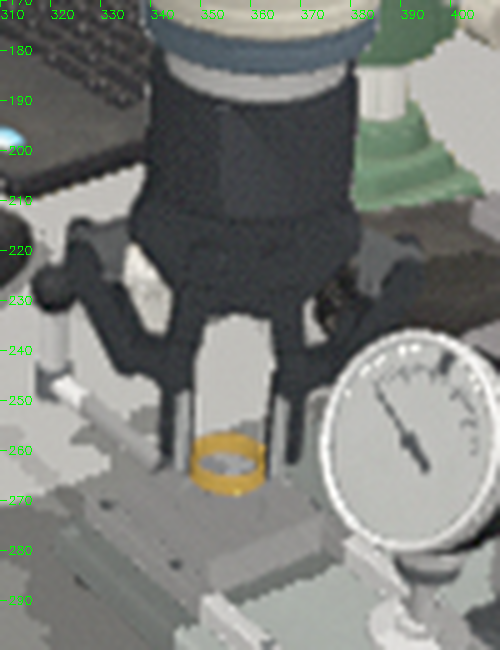

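View pics/n1t.png

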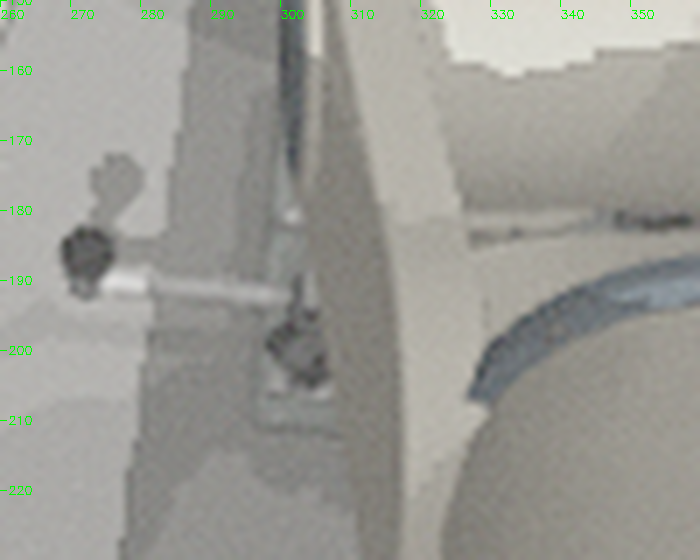

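```bash
python3 - <<'E'
from h import *
z=np.load("avg.npz")
def enh(f,crop,s,n,draw=None):
    l,t,r,b=crop;g=cv2.cvtColor(f,cv2.COLOR_RGB2GRAY)[t:b,l:r].astype(float)
    g=((g-60)/(135-60)*255).clip(0,255) if draw is None else ((g-draw[0])/(draw[1]-draw[0])*255).clip(0,255)
    g=cv2.resize(g.astype(np.uint8),None,fx=s,fy=s,interpolation=cv2.INTER_CUBIC)
    f=cv2.cvtColor(g,cv2.COLOR_GRAY2BGR)
    for i in range(0,r-l,5): cv2.line(f,(i*s,0),(i*s,6),(0,255,0),1);cv2.putText(f,str(l+i),(i*s,18),0,.4,(0,255,0),1)
    for i in range(0,b-t,5): cv2.line(f,(0,i*s),(6,i*s),(0,255,0),1);cv2.putText(f,str(t+i),(8,i*s+4),0,.4,(0,255,0),1)
    cv2.imwrite("pics/"+n,f)
g=cv2.cvtColor(z["S"],cv2.COLOR_RGB2GRAY)[255:285,325:380];print(np.percentile(g,[2,20,50,80,98]))
g2=cv2.cvtColor(z["T"],cv2.COLOR_RGB2GRAY)[180:205,303:325];print(np.percentile(g2,[2,20,50,80,98]))
enh(z["S"],(325,252,380,292),14,"es.png",(40,110));enh(z["T"],(298,175,330,210),16,"et.png",(70,130))
E
```

```text
[ 65.    85.    89.   113.   182.06]
[ 87. 109. 115. 133. 158.]
```

View pics/es.png

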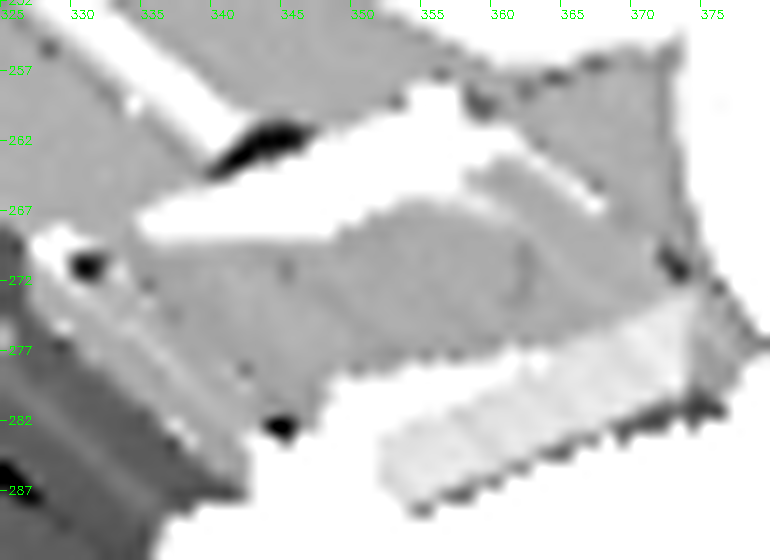

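View pics/et.png

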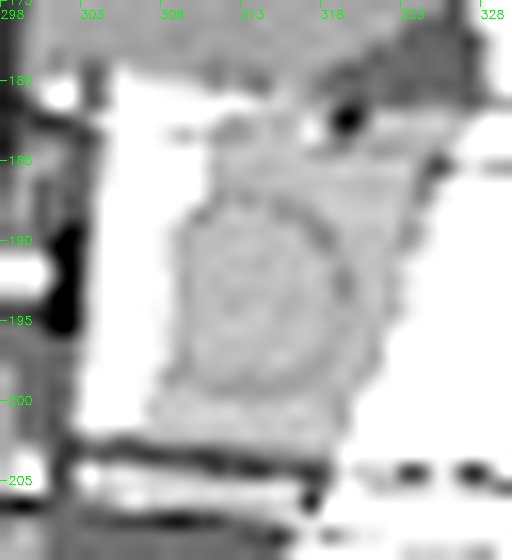

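```bash
python3 - <<'E'
from h import *
S=arm.capture("scene");T=arm.capture("top")
a=(353.5,270.7);b=(314.1,192.9)
print(tri([S,T],[a,b]),atz(S,a,.0425),atz(T,b,.0425))
print("ball",atz(S,(320.6,227.25),.081),atz(T,(271.8,185.8),.081))
E
```

```text
(array([0.5576855 , 0.00821486, 0.04193071]), array([ 0.78673128, -0.16287294, -0.67633499,  0.92162007])) [0.55554349 0.00824478 0.0425    ] [0.56017685 0.00635269 0.0425    ]
ball [0.56964085 0.12430273 0.081     ] [0.57223015 0.12410689 0.081     ]
```

```bash
cat >> h.py <<'E'
def probe(x,y,zlow=.2135,sp=.015,f=3):
    arm.servo_line([x,y,.2215],speed=.04);
    r=arm.servo_line([x,y,zlow],speed=sp,stop_force=f);s=st();return r,s
E
python3 - <<'E'
from h import *
x,y=.558,.0085
arm.servo_line([x,y,.2215],speed=.03)
arm.hold(.1)
r=arm.servo_line([x,y,.2135],speed=.012,stop_force=3);print(r);st()
S=arm.capture("scene");zoom(S,"n2s.png",(325,235,385,295),10,.6)
E
```

```text
True
t13.58 [0.5582 0.0086 0.2185] [ 3.141e+00 -1.000e-03  7.850e-01] F [-0.6 -0.   4.1] w0.330 q [0.01 0.5  1.91 0.   0.73 0.8 ]
```

View pics/n2s.png

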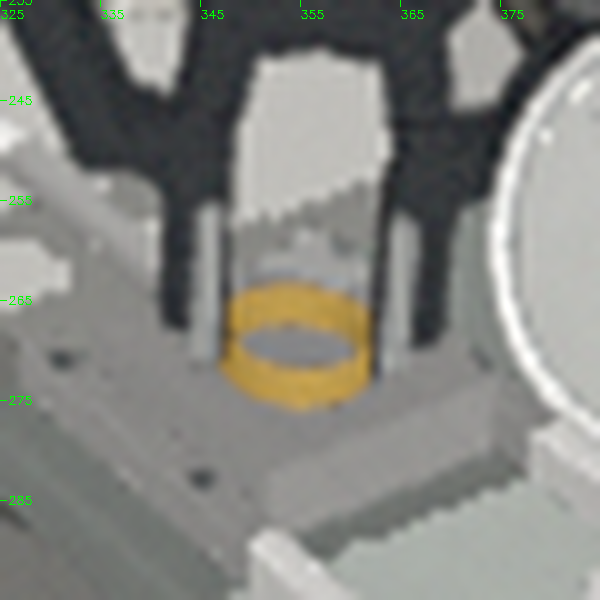

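```bash
python3 - <<'E'
from h import *
S=arm.capture("scene");a=np.linspace(0,2*np.pi,200)
def ext(x,y,z,r):
    u=proj(S,np.c_[x+r*np.cos(a),y+r*np.sin(a),0*a+z]);return np.round(np.r_[u.min(0),u.max(0)],2)
x,y=.5582,.0086
print(proj(S,[x,y,.0425]),"bottom",ext(x,y,.0425,.0155),"top",ext(x,y,.0511,.0155))
print(orange(S,(335,255,375,285)))
print("recess",ext(x,y,.0425,.0169))
z=np.load("avg.npz")["S"]
g=cv2.cvtColor(z,cv2.COLOR_RGB2GRAY).astype(int)
print(g[260:282,342:366])
E
```

```text
[[354.35520562 270.11112843]] bottom [346.38 265.43 362.36 274.93] top [346.6  261.88 362.66 271.33]
([np.int64(347), np.int64(263), np.int64(361), np.int64(275)], (np.float64(354.0), np.float64(269.0)), np.uint64(137), (np.float64(354.2773722627737), np.float64(269.0)))
recess [345.66 265.01 363.09 275.38]
[[104  88  78  77  88  87  88  87  89 101 107 110 114 116 115 115  94  78
   88  88  87  87  88  89]
 [ 82  55  49  46  57  77  98 100 110 115 117 118 115 115 114 115 113 111
  114 107  89  85  89  90]
 [ 48  44  46  52  68 108 114 113 115 115 114 116 117 115 115 113 117 117
  117 115 102  82  86  87]
 [ 47  74  79 104 107 114 115 114 113 113 113 115 117 117 116 117 116 113
   95  94  99 106  92  88]
 [105 110 109 114 114 112 113 116 122 123 127 126 120 121 118 116  95  92
   86  86  90  95 102  99]
 [116 116 114 113 112 114 127 142 140 132 133 129 114 113 112 109  98  92
   87  86  87  88  93 102]
 [114 115 114 114 122 132 129 123 121 116 116  99  94  94 100  99 103 104
   95  90  87  87  87  92]
 [114 116 114 118 124 119 115 113 110  92  90  86  87  87  89  90  92  96
   97  95 
[... 731 characters left out ...]
87  88  89  89  89  88  88  85  85  87  88  88  87  87  87  85  86
   87  86  87  87  86  87]
 [ 86  86  87  89  89  88  88  89  86  86  84  85  86  86  85  86  85  83
   83  94  85  90  88  94]
 [ 84  86  85  87  88  88  87  87  85  84  82  82  89  82  92  81  90  92
   99 158 105 129 103 101]
 [ 75  84  85  86  87  86  86  93  82  91  89  99 153 106 158 109 164 165
  135 132 102 108 102 103]
 [ 92  85  85  86  85  84  97 160 107 164 167 169 178 163 176 163 148 121
  107 105 100 100 101 103]
 [ 88  85  80  84  85  82  96 156 166 179 180 178 174 148 143 118 108 100
  100 101 103 101 101 101]
 [ 88  84  80  73  82  87 131 145 157 177 173 146 119 107 107  98  98 101
  102 102 102 103 102 100]]
```

```bash
python3 - <<'E'
from h import *
x0,y0=.5576,.0088
for dx,dy in [(0,0),(-1.3,-.3),(0.2,-1.5),(-1.2,1.2),(1.2,-.5),(0,1.6),(1.2,1.2)]:
    x,y=x0+dx/1e3,y0+dy/1e3
    arm.servo_line([x,y,.2198],speed=.03)
    r=arm.servo_line([x,y,.2145],speed=.012,stop_force=3);s=arm.get_state()
    print(dx,dy,r,"%.4f"%s["tool_pos"][2],np.round(s["wrist_force"],1),"t%.2f"%s["clock"])
    if s["tool_pos"][2]<.2168: break
st()
S=arm.capture("scene");zoom(S,"n3s.png",(325,235,385,295),10,.6)
E
```

```text
0 0 True 0.2186 [ 0.6 -0.1  4.5] t14.18
-1.3 -0.3 True 0.2187 [-0.2  0.5  5.6] t14.68
0.2 -1.5 True 0.2187 [-0.8  0.5  5. ] t15.18
-1.2 1.2 True 0.2187 [0.2 1.2 4.1] t15.69
1.2 -0.5 True 0.2186 [0.4 0.3 4.4] t16.21
0 1.6 True 0.2186 [0.1 0.4 5.2] t16.71
1.2 1.2 True 0.2183 [0.5 0.8 5.3] t17.23
t17.23 [0.5588 0.01   0.2183] [-3.137  0.004  0.785] F [0.5 0.8 5.3] w0.330 q [0.02 0.5  1.91 0.   0.74 0.8 ]
```

View pics/n3s.png

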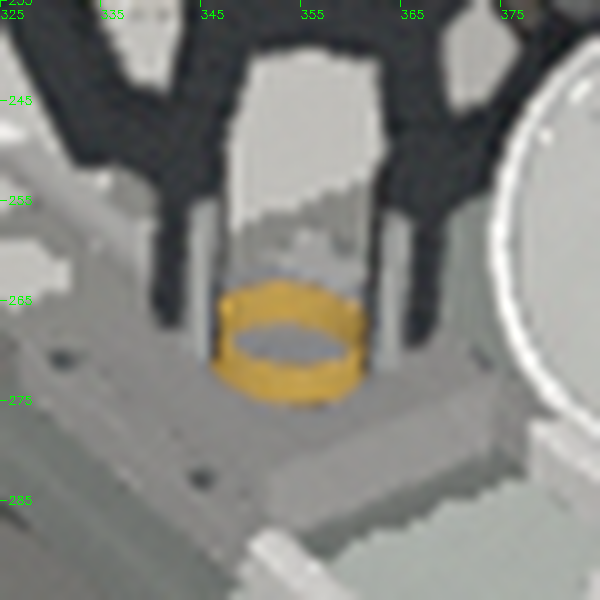

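```bash
python3 - <<'E'
from h import *
S=arm.capture("scene")
c=np.array([.5588,.0100]);s=np.sqrt(.5)
for z in (.0425,.0445,.0465):
    for sg in(1,-1):
        j=np.array([-s,s])*sg;n=np.array([-s,-s])
        print(z,sg,[np.round(proj(S,[*(c+j*d+n*.011),z])[0],1).tolist() for d in(.0155,.022,.030)])
zoom(S,"n4s.png",(335,250,375,285),18,.45)
E
```

```text
0.0425 1 [[345.9, 272.4], [342.6, 272.2], [338.5, 271.9]]
0.0425 -1 [[362.1, 273.6], [365.5, 273.9], [369.7, 274.2]]
0.0445 1 [[346.0, 271.6], [342.6, 271.4], [338.5, 271.1]]
0.0445 -1 [[362.1, 272.8], [365.5, 273.0], [369.7, 273.3]]
0.0465 1 [[346.1, 270.8], [342.7, 270.5], [338.5, 270.2]]
0.0465 -1 [[362.2, 271.9], [365.6, 272.2], [369.8, 272.5]]
```

View pics/n4s.png

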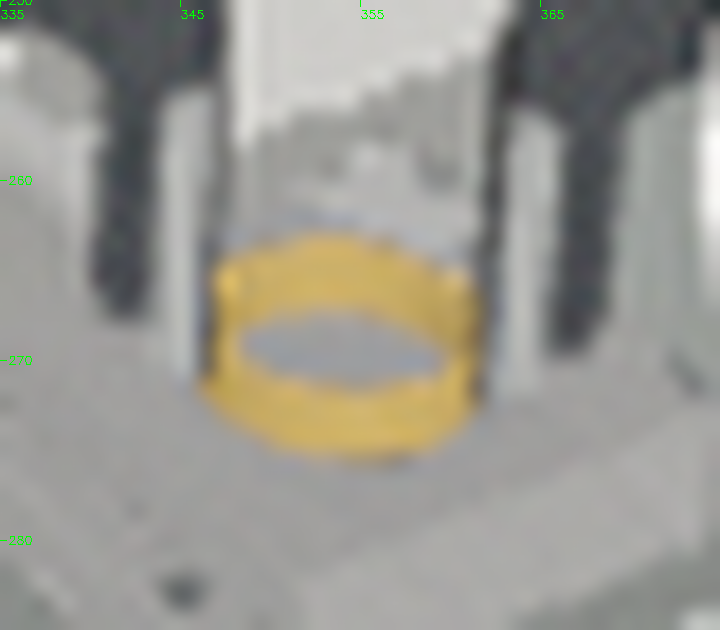

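```bash
python3 - <<'E'
from h import *
x0,y0=.5576,.0088
s=arm.get_state();print(s["ft_torque"],s["wrist_force"])
for dx,dy in [(2,1.2),(2.2,2.2),(2.2,.2),(1.2,2.4),(3.3,1.2),(3.3,2.4)]:
    x,y=x0+dx/1e3,y0+dy/1e3
    arm.servo_line([x,y,.2198],speed=.03);arm.hold(.05);a=arm.get_state()
    r=arm.servo_line([x,y,.2145],speed=.012,stop_force=3);s=arm.get_state()
    F=s["wrist_force"]-a["wrist_force"];M=s["ft_torque"]-a["ft_torque"];rot=s["eef_rot"]
    print(dx,dy,r,np.round(s["tool_pos"],4),np.round(F,1),"M",np.round(M,3),"contact mm",np.round([-M[1]/F[2]*1e3,M[0]/F[2]*1e3],1),np.round(rot,3),"t%.2f"%s["clock"])
    if s["tool_pos"][2]<.2168: break
E
```

```text
[ 0.03036534 -0.01378652 -0.0333405 ] [0.83032834 0.81529908 4.6359786 ]
2 1.2 True [0.5596 0.0101 0.2181] [0.3 1.1 3.8] M [0.017 0.088 0.02 ] contact mm [-22.9   4.6] [-3.137  0.004  0.785] t17.90
2.2 2.2 True [0.56   0.011  0.2161] [ 0.1 -0.2  6.7] M [-0.079  0.112  0.019] contact mm [-16.7 -11.7] [-3.136  0.005  0.785] t18.57
```

```bash
python3 - <<'E'
from h import *
x0,y0=.5576,.0088
for dx,dy in [(2.9,2.8),(3.4,3.2),(2.9,3.6)]:
    x,y=x0+dx/1e3,y0+dy/1e3
    arm.servo_line([x,y,.2198],speed=.03);arm.hold(.05);a=arm.get_state()
    r=arm.servo_line([x,y,.2145],speed=.012,stop_force=3);s=arm.get_state()
    F=s["wrist_force"]-a["wrist_force"];M=s["ft_torque"]-a["ft_torque"];rot=s["eef_rot"]
    print(dx,dy,r,np.round(s["tool_pos"],4),np.round(F,1),"M",np.round(M,3),"contact mm",np.round([-M[1]/F[2]*1e3,M[0]/F[2]*1e3],1),np.round(rot,3),"t%.2f"%s["clock"])
    if s["tool_pos"][2]<.2158: break
S=arm.capture("scene");zoom(S,"n5s.png",(325,235,385,295),10,.6)
E
```

```text
2.9 2.8 True [0.5605 0.0116 0.216 ] [-0.7  0.4  5.2] M [-0.021  0.108 -0.037] contact mm [-20.8  -4. ] [-3.136  0.005  0.785] t19.28
3.4 3.2 True [0.561  0.012  0.2161] [0.  0.6 5.5] M [-0.079  0.068  0.036] contact mm [-12.4 -14.4] [-3.135  0.006  0.785] t19.99
2.9 3.6 True [0.5605 0.0123 0.218 ] [ 1.8 -2.3 -1.6] M [-0.332 -0.342 -0.02 ] contact mm [-211.4  205.3] [-3.135  0.006  0.785] t20.59
```

View pics/n5s.png

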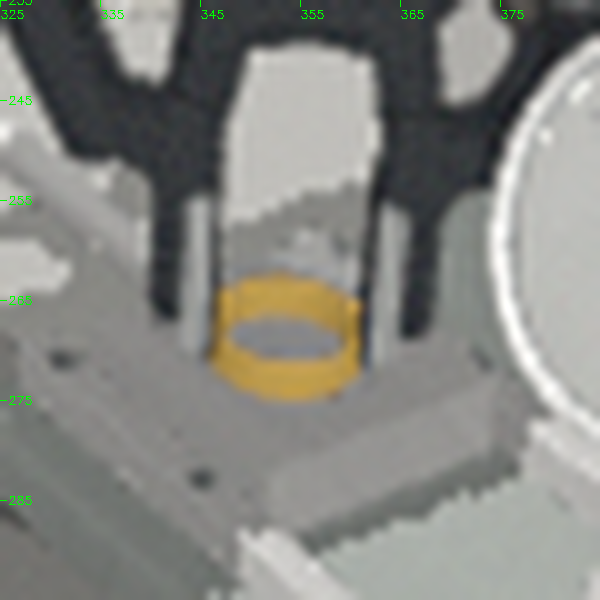

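```bash
python3 - <<'E'
from h import *
x,y=.5605,.0115
arm.servo_line([.5605,.0123,.2205],speed=.03);arm.servo_line([x,y,.2205],speed=.03);arm.hold(.1);a=arm.get_state();print(a["wrist_force"],a["eef_rot"])
r=arm.servo_line([x,y,.2145],speed=.012,stop_force=5);st()
arm.move_gripper(.5);arm.hold(.1);st()
S=arm.capture("scene");zoom(S,"n6s.png",(325,235,385,295),10,.6)
E
```

```text
[ 0.61123386  0.53981517 -0.07663802] [-3.13404462  0.00700189  0.7849991 ]
t21.67 [0.5606 0.0115 0.216 ] [-3.134  0.007  0.785] F [-1.2 -0.   5.9] w0.330 q [0.02 0.5  1.9  0.   0.74 0.8 ]
t22.06 [0.5602 0.0115 0.2154] [-3.133  0.008  0.785] F [-0.9  0.1  0.5] w0.496 q [0.02 0.51 1.9  0.   0.74 0.8 ]
```

View pics/n6s.png

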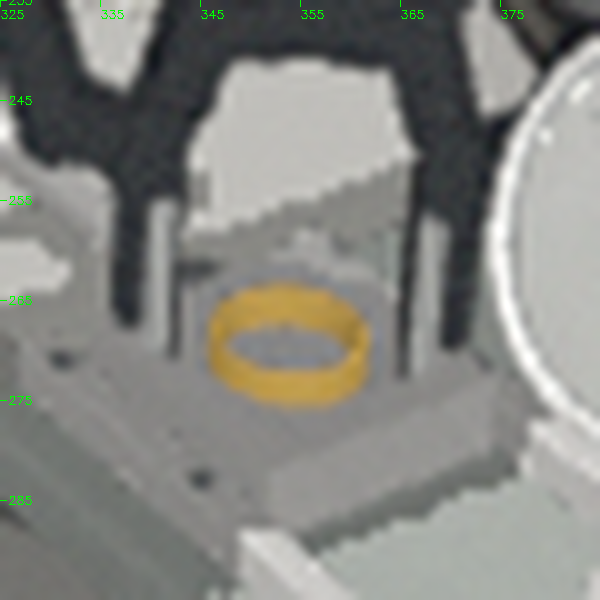

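```bash
python3 - <<'E'
from h import *
arm.servo_line([.5602,.0115,.25],[pi,0,.7854],speed=.1)
arm.movep([.50,.14,.31],[pi,0,1.2]);st()
S=arm.capture("scene");T=arm.capture("top");zoom(S,"n7s.png",(330,245,380,290),14,.6);zoom(T,"n7t.png",(295,170,335,212),14,.6)
print(orange(S,(335,255,375,285)),orange(T,(303,180,325,205)))
E
```

```text
t23.27 [0.4999 0.14   0.3096] [-3.142  0.     1.2  ] F [-0.1 -0.1 -0.3] w0.496 q [ 0.27  0.31  1.94 -0.    0.89  0.64]Traceback (most recent call last):
  File "<stdin>", line 5, in <module>
  File "h.py", line 25, in orange
    ys,xs=np.nonzero(m);e=[xs.min()+l,ys.min()+t,xs.max()+l,ys.max()+t]
                           ~~~~~~^^
    return umr_minimum(a, axis, None, out, keepdims, initial, where)
ValueError: zero-size array to reduction operation minimum which has no identity
```

View pics/n7s.png

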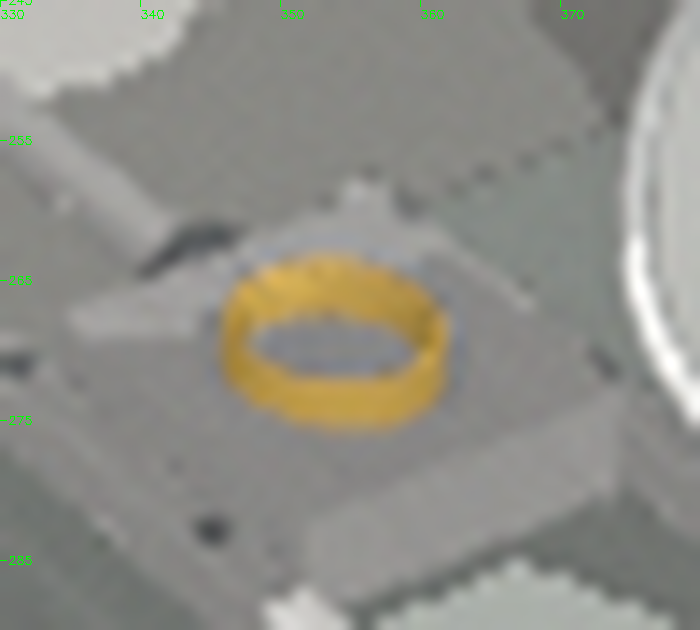

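View pics/n7t.png

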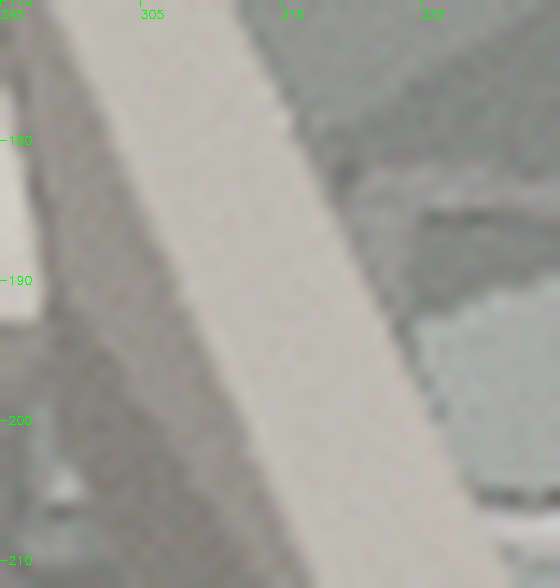

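```bash
python3 - <<'E'
from h import *
S=arm.capture("scene");a=np.linspace(0,2*np.pi,200)
h=cv2.cvtColor(S["frame"],cv2.COLOR_RGB2HSV)
l,t,r,b=330,245,380,290
m=((h[...,0]>8)&(h[...,0]<38)&(h[...,1]>90)).astype(np.uint8)
m=m[t:b,l:r]
print(m.sum());ys,xs=np.nonzero(m);print(xs.min()+l,xs.max()+l,ys.min()+t,ys.max()+t)
def mask(x,y,z,tx=0,ty=0,clip=True,k=8):
    # supersampled render: outer wall+rim minus opening seen through
    im=np.zeros(((b-t)*k,(r-l)*k),np.uint8)
    R=cv2.Rodrigues(np.array([tx,ty,0.]))[0]
    def pts(rad,zz):
        P=np.c_[rad*np.cos(a),rad*np.sin(a),0*a+zz]@R.T+[x,y,z]
        if clip: P[:,2]=np.maximum(P[:,2],.0425)
        return ((proj(S,P)-[l,t]+.5)*k).astype(np.int32)
    hull=cv2.convexHull(np.r_[pts(.0155,0),pts(.0155,.0086)]);cv2.fillConvexPoly(im,hull,1)
    # opening: inner top circle ∩ inner bottom circle
    i1=np.zeros_like(im);i2=np.zeros_like(im);cv2.fillConvexPoly(i1,pts(.0135,.0086),1);cv2.fillConvexPoly(i2,pts(.0135,0),1)
    im[(i1&i2)>0]=0
    return cv2.resize(im.astype(np.float32),(r-l,b-t),interpolation=cv2.INTER_AREA)
sat=h[t:b,l:r,1].astype(float);obs=np.clip((sat-30)/(150-30),0,1)
from scipy.optimize import minimize
def fit(free,z,clip,x0):
    best=None
    def c(p):
        q=dict(tx=0,ty=0);
        if free:q=dict(tx=p[2]/100,ty=p[3]/100)
        zz=z+(p[4]/1e3 if free else 0)
        return ((mask(p[0]/1e3,p[1]/1e3,zz,clip=clip,**q)-obs)**2).sum()
    p0=x0+([3,3,.5] if free else [])
    return minimize(c,p0,method="Nelder-Mead",options=dict(maxiter=400,initial_simplex=None))
for n,fr,z,cl in (("seated",0,.0395,True),("ontop",0,.0425,False),("free",1,.0405,True)):
    o=fit(fr,z,cl,[560.,11.]);print(n,np.round(o.x,2),round(o.fun,2))
E
```

```text
135
346 361 263 275
seated [556.37   9.57] 17.77
ontop [554.48   7.85] 5.88
free [5.5521e+02 8.7300e+00 3.0700e+00 3.2400e+00 5.5000e-01] 9.19
```

```bash
cat > rf.py <<'E'
from h import *
from scipy.optimize import minimize
a=np.linspace(0,2*np.pi,120)
BOX={"S":(330,245,380,290),"T":(295,175,335,212)}
def mask(p,box,x,y,z,tx=0,ty=0,clip=True,k=8):
    l,t,r,b=box;im=np.zeros(((b-t)*k,(r-l)*k),np.uint8);R=cv2.Rodrigues(np.array([tx,ty,0.]))[0]
    def pts(rad,zz):
        P=np.c_[rad*np.cos(a),rad*np.sin(a),0*a+zz]@R.T+[x,y,z]
        if clip: P[:,2]=np.maximum(P[:,2],.0425)
        return ((proj(p,P)-[l,t]+.5)*k).astype(np.int32)
    cv2.fillConvexPoly(im,cv2.convexHull(np.r_[pts(.0155,0),pts(.0155,.0086)]),1)
    i1=np.zeros_like(im);i2=np.zeros_like(im);cv2.fillConvexPoly(i1,pts(.0135,.0086),1);cv2.fillConvexPoly(i2,pts(.0135,0),1)
    im[(i1&i2)>0]=0
    return cv2.resize(im.astype(np.float32),(r-l,b-t),interpolation=cv2.INTER_AREA)
def obs(p,box,lo,hi):
    l,t,r,b=box;h=cv2.cvtColor(p["frame"],cv2.COLOR_RGB2HSV)[t:b,l:r,1].astype(float);return np.clip((h-lo)/(hi-lo),0,1)
E
python3 - <<'E'
from rf import *
arm.movep([.42,.25,.33],[pi,0,1.8]);st()
S=arm.capture("scene");T=arm.capture("top");zoom(T,"n8t.png",(295,170,335,212),14,.6)
np.savez("n8.npz",S=S["frame"],T=T["frame"])
oS=obs(S,BOX["S"],30,150);oT=obs(T,BOX["T"],30,100)
for n,views in (("S",((S,BOX["S"],oS),)),):
  def c(p): return sum(((mask(v,bx,p[0]/1e3,p[1]/1e3,p[4]/1e3,p[2]/100,p[3]/100)-o)**2).sum() for v,bx,o in views)
  for tx in(-8,0,8):
    for ty in (-8,0,8):
      o=minimize(c,[557,9,tx,ty,41],method="Nelder-Mead",options=dict(maxiter=500,initial_simplex=np.array([557,9,tx,ty,41])+np.vstack([np.zeros(5),np.diag([2,2,5,5,1])])))
      print(n,tx,ty,np.round(o.x,2),round(o.fun,2))
E
```

```text
t24.02 [0.4202 0.2498 0.3298] [-3.142  0.     1.799] F [-0.   0.1  0.9] w0.503 q [ 0.53  0.24  1.99 -0.    0.92  0.31]
S -8 -8 [553.68   7.04  -3.28   3.21  43.21] 2.8
S -8 0 [553.37   6.86  -2.66   4.26  43.47] 2.85
S -8 8 [553.8    7.19  -1.44   4.31  43.04] 2.89
S 0 -8 [553.97   7.05  -4.96   2.4   42.92] 3.32
S 0 0 [554.12   7.29  -4.01   2.41  42.81] 3.3
S 0 8 [553.79   7.71   2.59   7.31  42.9 ] 4.45
S 8 -8 [553.8    7.2   -3.25   3.47  43.07] 2.84
S 8 0 [553.44   6.87  -2.15   5.16  43.37] 2.97
S 8 8 [551.95   5.49  -3.3    4.58  44.87] 2.92
```

View pics/n8t.png

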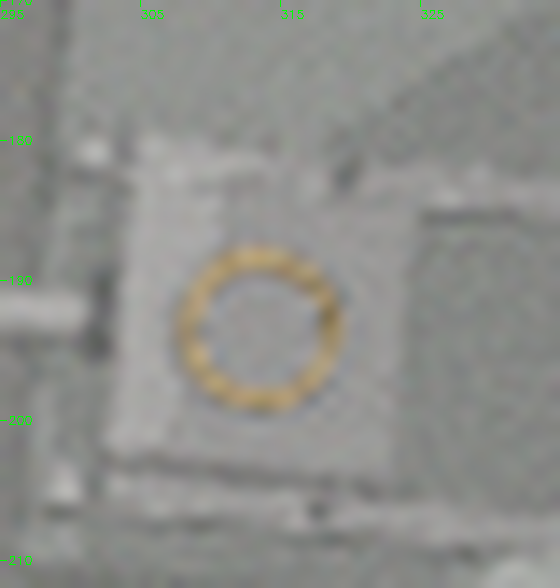

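```bash
python3 - <<'E'
from rf import *
S=arm.capture("scene");T=arm.capture("top")
z=np.load("n8.npz");T["frame"]=z["T"];S["frame"]=z["S"]
oT=obs(T,BOX["T"],30,100)
def c(p): return ((mask(T,BOX["T"],p[0]/1e3,p[1]/1e3,.041)-oT)**2).sum()
o=minimize(c,[560,8],method="Nelder-Mead");print("ring T raw",o.x,o.fun)
e=[(u/14+295-.5,v/14+170-.5) for u,v in ((130,185),(108,458),(415,205),(388,478))]
for u in e: print(np.round(atz(T,u,.0425),4))
oS=obs(S,BOX["S"],30,150)
g=oS>.5
k=np.zeros((45*12,50*12,3),np.uint8)
l,t,r,b=BOX["S"];f=cv2.resize(S["frame"][t:b,l:r,::-1],None,fx=12,fy=12,interpolation=cv2.INTER_CUBIC)
m=mask(S,BOX["S"],.5538,.0072,.0430,-.03,.035,k=12)
ct,_=cv2.findContours((cv2.resize(m,None,fx=12,fy=12,interpolation=cv2.INTER_CUBIC)>.5).astype(np.uint8),cv2.RETR_LIST,cv2.CHAIN_APPROX_NONE);cv2.drawContours(f,ct,-1,(0,0,255),1)
m=mask(S,BOX["S"],.5565,.0096,.0395,k=12)
ct,_=cv2.findContours((cv2.resize(m,None,fx=12,fy=12,interpolation=cv2.INTER_CUBIC)>.5).astype(np.uint8),cv2.RETR_LIST,cv2.CHAIN_APPROX_NONE);cv2.drawContours(f,ct,-1,(255,0,0),1)
cv2.imwrite("pics/n8o.png",f)
E
```

```text
ring T raw [559.19466949   9.4874998 ] 6.80314134247449
[0.5891 0.0345 0.0425]
[0.534  0.0398 0.0425]
[ 0.585  -0.0222  0.0425]
[ 0.53   -0.0155  0.0425]
```

View pics/n8o.png

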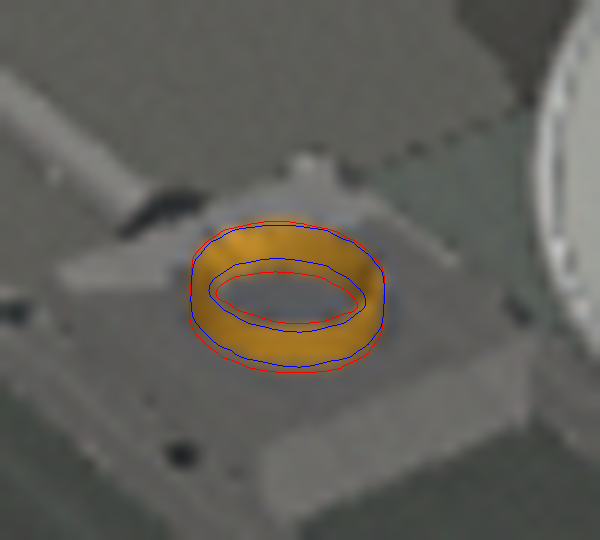

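```bash
python3 - <<'E'
from h import *
R=[pi,0,2.356]
c=np.array([.5585,.0103]);d=np.array([.7071,.7071])
arm.move_gripper(.55)
arm.movep([*c,.26],R)
arm.servo_line([*c,.2165],R,speed=.08,stop_force=6);arm.hold(.1);st()
a=arm.get_state()
arm.move_gripper(.355);s=st()
for k in (1,2,3):
    p=c+d*k*.0006
    arm.servo_line([*p,.2165],R,speed=.01,stop_force=8);s=arm.get_state();print(k,np.round(s["tool_pos"],4),np.round(s["wrist_force"],1))
    S=arm.capture("scene");zoom(S,"c%d.png"%k,(330,245,380,290),9,.6)
b=np.hstack([cv2.imread("pics/c1.png")[:,:390],cv2.imread("pics/c3.png")[:,:390]]);cv2.imwrite("pics/c13.png",b)
st()
E
```

```text
t26.34 [0.5588 0.0103 0.2168] [3.141 0.    2.356] F [ 0.6 -0.6 -0.4] w0.548 q [ 0.02  0.5   1.91 -0.    0.73 -0.77]
t26.64 [0.5588 0.0103 0.217 ] [3.141e+00 1.000e-03 2.356e+00] F [-0.   0.6  3.6] w0.355 q [ 0.02  0.5   1.91  0.    0.73 -0.77]
1 [0.559  0.0106 0.217 ] [-1.4 -0.9  6.5]
2 [0.5592 0.011  0.2169] [-3.1 -2.   7.4]
3 [0.5594 0.0114 0.2169] [-4.  -1.1  8.3]
t27.54 [0.5594 0.0114 0.2169] [-3.141e+00 -1.000e-03  2.356e+00] F [-2.5 -1.6  8.3] w0.359 q [ 0.02  0.5   1.91 -0.    0.73 -0.77]
```

View pics/c13.png

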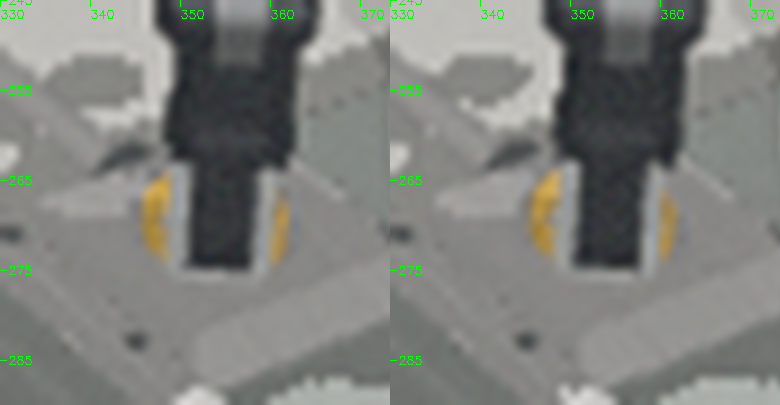

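```bash
python3 - <<'E'
from rf import *
R=[pi,0,2.356]
p=np.array([.5598,.0116])
arm.servo_line([*p,.2188],R,speed=.02);arm.hold(.1);st()
for k in (1,2):
    q=p+k*.0006*.7071
    arm.servo_line([*q,.2188],R,speed=.01,stop_force=8);s=arm.get_state();print(np.round(s["tool_pos"],4),np.round(s["wrist_force"],1))
arm.move_gripper(.5);arm.servo_line([*q,.25],R,speed=.1);arm.movep([.47,.17,.30],[pi,0,1.8]);st()
S=arm.capture("scene");save(S,"d1.png",(330,245,380,290),12);np.save("d1.npy",S["frame"])
oS=obs(S,BOX["S"],30,150)
def c(p): return ((mask(S,BOX["S"],p[0]/1e3,p[1]/1e3,p[4]/1e3,p[2]/100,p[3]/100)-oS)**2).sum()
for i in ([555,8,-3,3,42],[556,9,0,0,40]):
  o=minimize(c,i,method="Nelder-Mead",options=dict(maxiter=500,initial_simplex=np.array(i)+np.vstack([np.zeros(5),np.diag([2,2,5,5,1])])))
  print(np.round(o.x,2),round(o.fun,2))
E
```

```text
t27.91 [0.5597 0.0116 0.2187] [-3.141 -0.     2.356] F [-0.2  0.6  0.3] w0.354 q [ 0.02  0.5   1.91 -0.    0.74 -0.77]
[0.5603 0.0121 0.2187] [ 0.7 -0.1  0.8]
[0.5606 0.0124 0.2187] [-0.3 -0.7 -1.2]
t29.99 [0.4701 0.1698 0.2996] [-3.141  0.     1.802] F [ 1.2  0.  -0.3] w0.500 q [ 0.34  0.3   1.99 -0.    0.86  0.11]
[555.23   8.97  -2.61   2.34  42.75] 1.6
[555.02   8.78  -3.53   3.48  42.98] 1.37
```

View pics/d1.png

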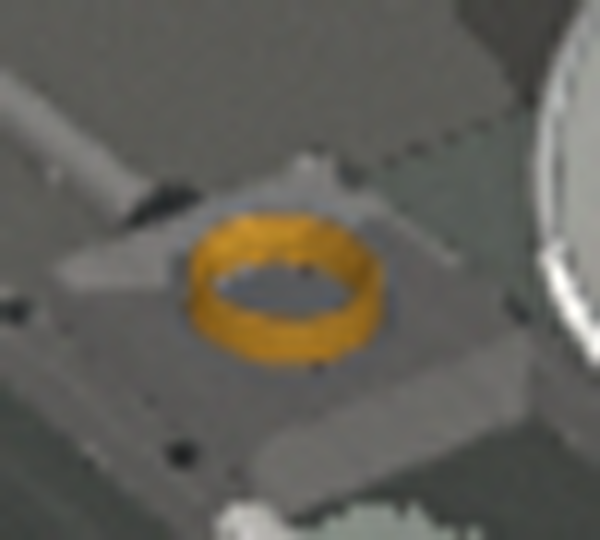

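```bash
python3 - <<'E'
from rf import *
S=arm.capture("scene");T=arm.capture("top")
np.save("d1T.npy",T["frame"])
print("ring bottom now",proj(S,[.5551,.0089,.0429]),"prev",proj(S,[.5538,.0072,.0430]))
print(S["frame"].shape)
zoom(T,"d1t.png",(295,170,335,212),14,.6)
f=np.load("d1.npy");g=cv2.cvtColor(f,cv2.COLOR_RGB2GRAY).astype(int);print(g[263:280,344:364])
# residual overlay of recess circle fits
def dark(frame):
    g=cv2.cvtColor(frame,cv2.COLOR_RGB2GRAY).astype(float);return g
z=np.load("avg.npz")["S"];g=cv2.GaussianBlur(dark(z),(0,0),.6)
a=np.linspace(-np.pi,np.pi,72,endpoint=False)
best=[]
for x in np.arange(.550,.566,.0005):
    for y in np.arange(.002,.016,.0005):
        def ringv(r,zz=.0425):
            u=proj(S,np.c_[x+r*np.cos(a),y+r*np.sin(a),0*a+zz]);return cv2.remap(g.astype(np.float32),u[:,0].astype(np.float32),u[:,1].astype(np.float32),1).ravel()
        m=ringv(.0169);i=ringv(.0145);o=ringv(.0193)
        v=np.clip(((i+o)/2-m),-4,8).mean();best.append((v,x,y))
print(sorted(best)[-5:])
E
```

```text
ring bottom now [[353.11169197 270.45963526]] prev [[353.24379798 271.07735996]]
(420, 560, 3)
[[108 114 118 115 112 132 148 135 132 129 129 128 114 100 108 116  98  96
  100 109]
 [120 117 117 125 130 139 143 145 139 138 136 119 110 108 107  93  91  88
   92  97]
 [116 114 109 128 143 139 131 133 128 121 121 114 110 110 104  94  92  92
   87  91]
 [ 96  87 109 120 126 127 130 132 112 112 124 112 109 103  98  98  88  91
   91  90]
 [ 89  82 110 102 118 119 117 101  93  92  98  76  95  99  94  89  82  99
   93  88]
 [ 90  86  98  97 116  95  91  86  88  89  89  86  90  92  88  81  86 100
   92  90]
 [ 87  89  86  98  94  87  87  89  88  88  90  91  89  90  88  84  95  93
   82  92]
 [ 87  77  87  99 107  96  88  88  88  90  89  89  91  90  86 101 104  93
   81  90]
 [ 90  81  93  98 105 111 117 114 100  95  94  95 102 111 112 112 104  90
   78  90]
 [ 93  88  88 101 104 110 114 116 118 122 122 122 117 118 115 111 101  87
   82  89]
 [ 93  93  90  92  99 108 114 116 116 122 122 123 118 117 113 111  92  86
   88  89]
 [ 91  90  91  91  90  97 104 114 117 118 120 118 117 112 100  94  91  90
   91  93]
 [ 90  92  92  92  92  90  91  94  99 100  99  98  78  93  88  88  87  89
   90  92]
 [ 89  92  92  90  88  92  88  87  89  89  90  90  85  90  90  89  88  92
   89  91]
 [ 89  89  93  92  90  91  91  89  89  89  88  89  91  90  89  92  92  96
   98 105]
 [ 86  87  88  90  89  92  90  89  91  90  88  89  91  89  91  97 102 102
  101 105]
 [ 87  88  89  89  90  90  91  91  91  90  88  90  87  98 103 105 105 107
  105 103]]
[(np.float32(1.925054), np.float64(0.5534999999999997), np.float64(0.005)), (np.float32(1.9480662), np.float64(0.5524999999999998), np.float64(0.005)), (np.float32(1.9849786), np.float64(0.5524999999999998), np.float64(0.0055)), (np.float32(2.0057116), np.float64(0.5529999999999997), np.float64(0.005)), (np.float32(2.0098495), np.float64(0.5529999999999997), np.float64(0.0055))]
```

View pics/d1t.png

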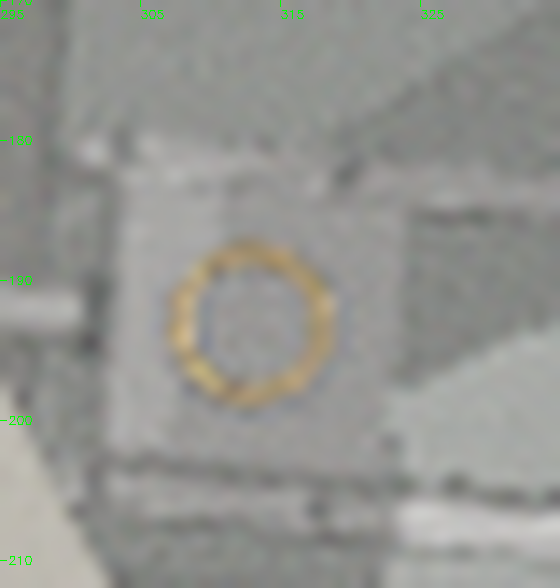

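```bash
python3 - <<'E'
from rf import *
S=arm.capture("scene")
for nm,f in (("n8",np.load("n8.npz")["S"]),("d1",np.load("d1.npy"))):
    S["frame"]=f;oS=obs(S,BOX["S"],30,150)
    for zz,wall in ((.0395,0),(.0405,0),(.0415,0),(.0425,0),(.0435,0)):
        c=lambda p:((mask(S,BOX["S"],p[0]/1e3,p[1]/1e3,zz)-oS)**2).sum()
        o=minimize(c,[556,9],method="Nelder-Mead");print(nm,zz,np.round(o.x,2),round(o.fun,2))
# reference: rings on desk, fit height via the spacer? use cage ring initial pic
z=np.load("avg.npz")["S"];S["frame"]=z;B=(195,205,238,245);oS=obs(S,B,60,190)
for h in (0,):
    for tx,ty in ((0,0),(-.03,.03),(.03,-.03)):
        c=lambda p:((mask(S,B,p[0]/1e3,p[1]/1e3,h,tx,ty,clip=False)-oS)**2).sum()
        o=minimize(c,[459,389],method="Nelder-Mead");print("desk",tx,ty,np.round(o.x,2),round(o.fun,2))
E
```

```text
n8 0.0395 [556.39   9.61] 17.85
n8 0.0405 [555.74   8.88] 11.08
n8 0.0415 [555.13   8.26] 6.8
n8 0.0425 [554.51   7.87] 5.47
n8 0.0435 [553.5    6.88] 5.72
d1 0.0395 [557.37  10.97] 20.59
d1 0.0405 [556.75  10.37] 11.34
d1 0.0415 [556.24   9.9 ] 5.72
d1 0.0425 [555.7    9.47] 3.75
d1 0.0435 [554.69   8.5 ] 4.07
desk 0 0 [459.   389.03] 4.72
desk -0.03 0.03 [458.81 388.86] 3.89
desk 0.03 -0.03 [459.33 389.35] 7.71
```

```bash
python3 - <<'E'
from rf import *
z=np.load("avg.npz");n8=np.load("n8.npz");d1=np.load("d1T.npy");d1s=np.load("d1.npy")
def ball(f,b):
    l,t,r,bt=b;g=cv2.cvtColor(f,cv2.COLOR_RGB2GRAY)[t:bt,l:r].astype(float)
    w=np.clip(75-g,0,None);yy,xx=np.mgrid[t:bt,l:r];return np.round([(w*xx).sum()/w.sum(),(w*yy).sum()/w.sum()],2)
for n,f in(("0",z["T"]),("n8",n8["T"]),("d1",d1)): print(n,ball(f,(264,178,281,191)))
for n,f in(("0",z["S"]),("n8",n8["S"]),("d1",d1s)): print(n,ball(f,(312,219,330,236)))
# phase-correlate block left-end area (fixed base vs. nest)
def crop(f,b):
    l,t,r,bt=b;return cv2.cvtColor(f,cv2.COLOR_RGB2GRAY)[t:bt,l:r].astype(np.float32)
for b,n in (((282,186,308,200),"rod T"),((290,170,303,184),"railend T")):
    for k,f in (("n8",n8["T"]),("d1",d1)): print(n,k,cv2.phaseCorrelate(crop(z["T"],b),crop(f,b)))
S=arm.capture("scene");T=arm.capture("top")
print("px per mm y: T",proj(T,[[.57,.124,.081],[.57,.134,.081]]),"S",proj(S,[[.57,.124,.081],[.57,.134,.081]]))
for nm,f in (("n8",n8["T"]),("d1",d1)):
    T["frame"]=f;o=obs(T,BOX["T"],30,100)
    r=minimize(lambda p:((mask(T,BOX["T"],p[0]/1e3,p[1]/1e3,.0425)-o)**2).sum(),[560,8],method="Nelder-Mead");print("ring T",nm,r.x,proj(T,[*r.x/1e3,.0425]))
E
```

```text
0 [271.85 185.94]
n8 [271.81 185.95]
d1 [nan nan]
0 [318.83 225.96]
n8 [319.3  226.22]
d1 [318.62 225.8 ]
rod T n8 ((0.4538256800253535, 0.39130042266045795), 0.9409674679791485)
rod T d1 ((0.23461383989012496, 0.5029774100805406), 0.6176590707567003)
railend T n8 ((0.37592624831314136, 0.6608266847363717), 1.0198392777972751)
railend T d1 ((0.4451571137188779, 0.6378993407836973), 1.0200603654649523)
px per mm y: T [[271.84265543 186.61705332]
 [268.10273233 186.6193991 ]] S [[320.82411936 227.25375575]
 [317.73376911 225.32325343]]
ring T n8 [558.96911755   9.7073546 ] [[312.90147451 193.32896942]]
ring T d1 [560.1448681   11.38862029] [[312.28789935 192.91292707]]<stdin>:5: RuntimeWarning: invalid value encountered in scalar divide
```

```bash
cat >> rf.py <<'E'
def chk(S):
    oS=obs(S,BOX["S"],30,150)
    for zz in (.0395,.041,.0425):
        o=minimize(lambda p:((mask(S,BOX["S"],p[0]/1e3,p[1]/1e3,zz)-oS)**2).sum(),[556,9],method="Nelder-Mead");print("chk",zz,np.round(o.x,2),round(o.fun,2))
E
python3 - <<'E'
from rf import *
c=[.5596,.0100]
R=[pi,0,0.]
arm.movep([*c,.25],R)
arm.servo_line([*c,.2188],R,speed=.08,stop_force=6)
arm.move_gripper(.343);st()
arm.move_gripper(.5)
R=[pi,0,pi/2]
arm.servo_line([*c,.232],R,speed=.08)if 0 else arm.servo_line([*c,.232],speed=.1)
arm.movep([*c,.232],R)
arm.servo_line([*c,.2188],R,speed=.08,stop_force=6)
arm.move_gripper(.343);st()
arm.move_gripper(.5)
arm.servo_line([*c,.25],speed=.12);arm.movep([.47,.17,.30],[pi,0,1.8]);st()
S=arm.capture("scene");save(S,"e1.png",(330,245,380,290),12);np.save("e1.npy",S["frame"]);chk(S)
E
```

```text
t32.43 [0.5597 0.0101 0.2192] [-3.141e+00 -1.000e-03 -0.000e+00] F [-0.5  0.6  1.2] w0.346 q [0.02 0.5  1.91 0.   0.74 1.59]
t35.00 [0.5597 0.01   0.2189] [3.141 0.    1.571] F [-0.2  0.6 -0.7] w0.346 q [ 0.02  0.5   1.91 -0.    0.74  0.02]
t36.48 [0.4703 0.1697 0.2996] [-3.141  0.     1.8  ] F [ 0.1 -0.2 -0.5] w0.498 q [ 0.34  0.3   1.99 -0.    0.85  0.11]
chk 0.0395 [557.59   8.92] 20.12
chk 0.041 [556.78   8.14] 10.28
chk 0.0425 [555.59   7.05] 6.64
```

View pics/e1.png

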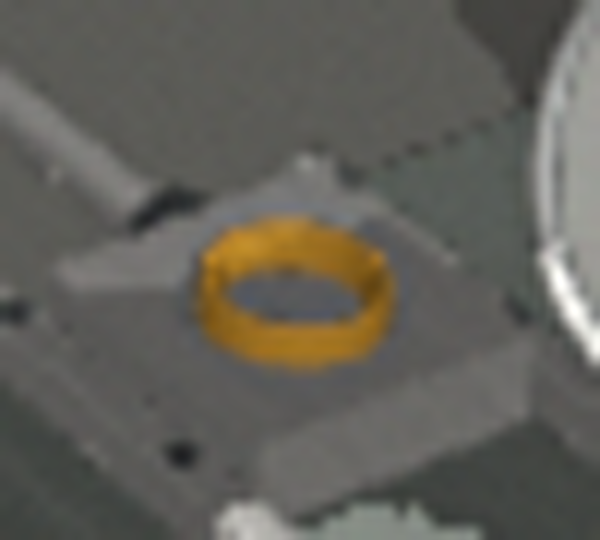

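```bash
python3 - <<'E'
from rf import *
x=.5598;R=[pi,0,0.]
arm.movep([x,.0100,.235],R)
arm.servo_line([x,.0100,.2190],R,speed=.08,stop_force=6)
arm.move_gripper(.343);arm.hold(.1);st()
r=arm.servo_line([x,.0128,.2190],R,speed=.005,stop_force=2.5);print(r);st()
S=arm.capture("scene");zoom(S,"f1.png",(330,240,380,290),12,.6)
E
```

```text
t38.58 [0.5598 0.0101 0.2191] [-3.141 -0.     0.   ] F [-0.5  0.6 -1.1] w0.348 q [0.02 0.5  1.91 0.   0.74 1.59]
True
t39.08 [0.5599 0.0124 0.2189] [ 3.141 -0.     0.   ] F [ 0.7 -0.2  3.8] w0.344 q [ 0.02  0.5   1.91 -0.    0.74  1.59]
```

View pics/f1.png

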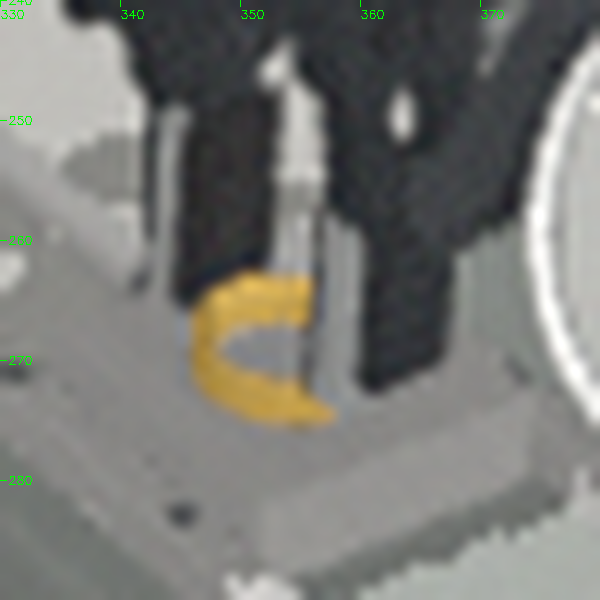

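```bash
python3 - <<'E'
from rf import *
arm.move_gripper(.45)
arm.servo_line([.5599,.0124,.25],[pi,0,0],speed=.15);st()
S=arm.capture("scene");save(S,"f2.png",(330,245,380,290),12);np.save("f2.npy",S["frame"]);chk(S)
E
```

```text
t39.74 [0.5601 0.0124 0.2504] [-3.142e+00 -2.000e-03  0.000e+00] F [-0.2 -0.4  0.2] w0.451 q [ 0.02  0.45  1.89 -0.    0.8   1.59]
chk 0.0395 [557.15  10.28] 23.98
chk 0.041 [556.62   9.94] 12.15
chk 0.0425 [555.69   8.99] 7.91
```

View pics/f2.png

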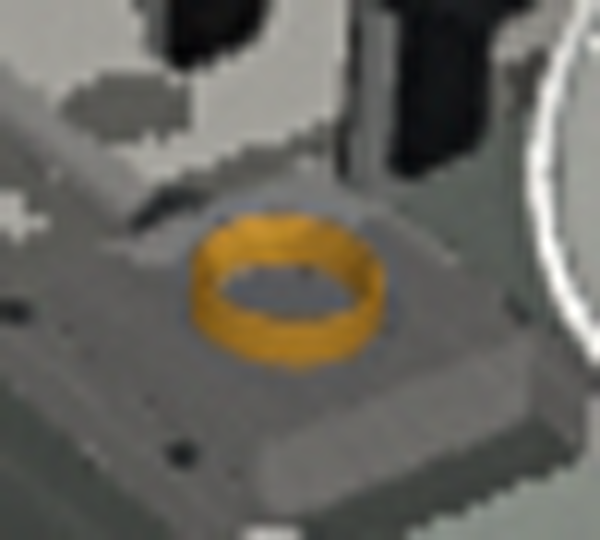

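```bash
python3 - <<'E'
from rf import *
z=np.load("avg.npz")
S=arm.capture("scene");S2=arm.capture("scene");T=arm.capture("top")
cur=(S["frame"].astype(float)+S2["frame"])/2
def enh(f,lo,hi,box,s,circs=[],P=S):
    l,t,r,b=box;g=(f.astype(float).mean(2))[t:b,l:r];g=((g-lo)/(hi-lo)*255).clip(0,255).astype(np.uint8)
    g=cv2.resize(g,None,fx=s,fy=s,interpolation=cv2.INTER_CUBIC);g=cv2.cvtColor(g,cv2.COLOR_GRAY2BGR)
    for x,y,zz,rad,col in circs:
        u=(proj(P,np.c_[x+rad*np.cos(a),y+rad*np.sin(a),0*a+zz])-[l,t]+.5)*s;cv2.polylines(g,[u.astype(np.int32)],True,col,1)
    return g
box=(338,256,372,286)
A=enh(z["S"],70,110,box,11);B=enh(z["S"],70,110,box,11,[(.5557,.0090,.0425,.0169,(0,0,255)),(.5530,.0055,.0425,.0169,(0,255,0)),(.5545,.0079,.0425,.0169,(255,128,0))])
C=enh(cur,70,110,box,11,[(.5557,.0090,.0425,.0155,(0,0,255))])
D=enh(z["S"],80,150,box,11)
cv2.imwrite("pics/en.png",np.vstack([np.hstack([A,B]),np.hstack([C,D])]))
E
```

```text
(no output)
```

View pics/en.png

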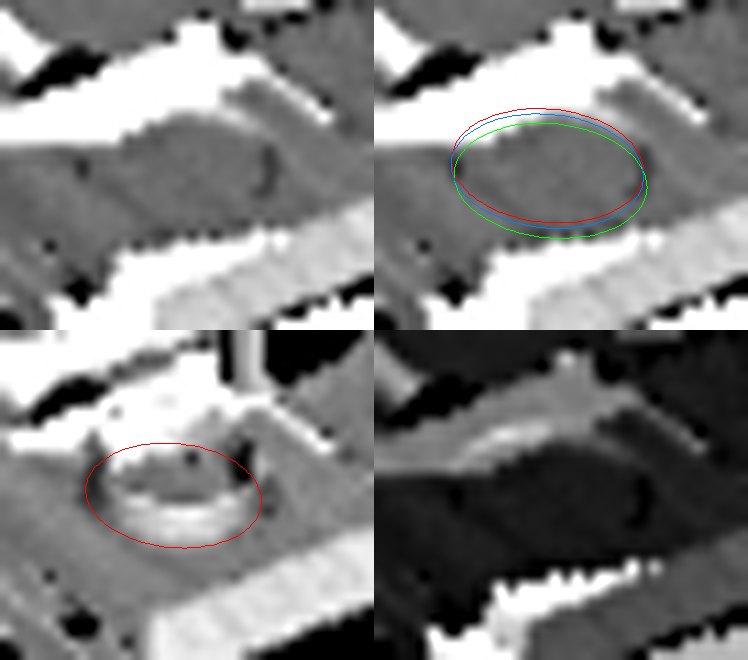

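```bash
python3 - <<'E'
from rf import *
R=[pi,0,2.356];c=np.array([.5598,.0121]);d=np.array([.6,.8])
arm.move_gripper(.5)
arm.movep([*c,.232],R)
arm.servo_line([*c,.2192],R,speed=.08,stop_force=6)
arm.move_gripper(.343);arm.hold(.1);st()
q=c+d*.004
r=arm.servo_line([*q,.2192],R,speed=.006,stop_force=3);print(r);s=st()
p=s["tool_pos"]
S=arm.capture("scene");zoom(S,"k1.png",(330,245,380,290),12,.6)
arm.move_gripper(.45)
arm.servo_line([p[0],p[1],.255],R,speed=.15);st()
S=arm.capture("scene");save(S,"k2.png",(330,245,380,290),12);np.save("k2.npy",S["frame"]);chk(S)
E
```

```text
t42.88 [0.5599 0.0121 0.2194] [3.141 0.    2.356] F [ 0.3 -0.3 -0.7] w0.348 q [ 0.02  0.5   1.91 -0.    0.74 -0.77]
True
t43.28 [0.5604 0.0133 0.219 ] [-3.140e+00 -1.000e-03  2.356e+00] F [0.1 0.5 3.4] w0.345 q [ 0.02  0.5   1.91 -0.    0.74 -0.76]
t43.98 [0.5605 0.0133 0.2553] [3.141e+00 1.000e-03 2.356e+00] F [ 0.2 -0.1  0.2] w0.452 q [ 0.02  0.44  1.89 -0.    0.81 -0.76]
chk 0.0395 [557.38  10.95] 24.01
chk 0.041 [556.71  10.41] 10.57
chk 0.0425 [556.     9.74] 5.44
```

View pics/k2.png

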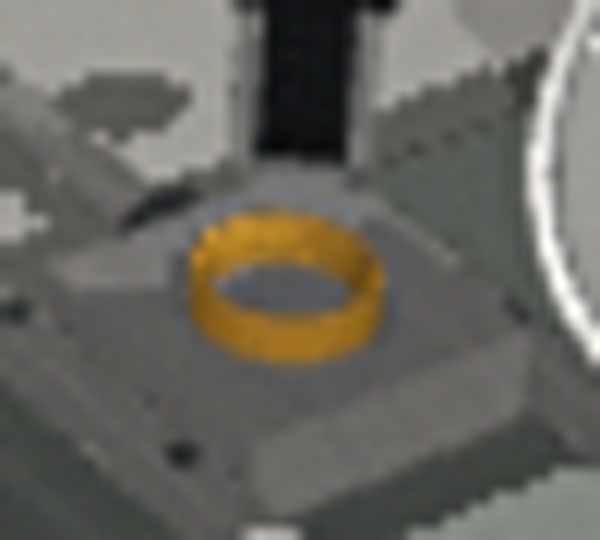

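```bash
python3 - <<'E'
from rf import *
S=arm.capture("scene")
def m2(p,box,x,y,zb,H,th,k=8):
    l,t,r,b=box;im=np.zeros(((b-t)*k,(r-l)*k),np.uint8)
    def pts(rad,zz): return ((proj(p,np.c_[x+rad*np.cos(a),y+rad*np.sin(a),0*a+zz])-[l,t]+.5)*k).astype(np.int32)
    cv2.fillConvexPoly(im,cv2.convexHull(np.r_[pts(.0155,zb),pts(.0155,zb+H)]),1)
    i1=np.zeros_like(im);i2=np.zeros_like(im);cv2.fillConvexPoly(i1,pts(.0155-th,zb+H),1);cv2.fillConvexPoly(i2,pts(.0155-th,zb),1)
    im[(i1&i2)>0]=0
    return cv2.resize(im.astype(np.float32),(r-l,b-t),interpolation=cv2.INTER_AREA)
def run(nm,f,box,zb,x0,lo,hi):
    S["frame"]=f;o=obs(S,box,lo,hi);res=[]
    for H in (.0046,.0056,.0066,.0076,.0086,.0096):
        best=min((minimize(lambda p:((m2(S,box,p[0]/1e3,p[1]/1e3,zb,H,th)-o)**2).sum(),x0,method="Nelder-Mead").fun,th) for th in (.0010,.0015,.002,.0025,.003))
        res.append((H*1e3,round(best[0],2),best[1]))
    print(nm,res)
z=np.load("avg.npz")["S"]
run("desk",z,(195,205,238,245),0,[459,389],60,190)
run("desk lo",z,(195,205,238,245),0,[459,389],30,190)
for n in("n8","d1","e1","k2"):
    f=np.load("n8.npz")["S"] if n=="n8" else np.load(n+".npy")
    run(n,f,BOX["S"],.0425,[555.5,9],30,150)
E
```

```text
desk [(4.6, np.float64(8.37), 0.003), (5.6, np.float64(4.46), 0.003), (6.6, np.float64(2.47), 0.003), (7.6, np.float64(2.84), 0.003), (8.6, np.float64(4.72), 0.002), (9.6, np.float64(7.96), 0.0015)]
desk lo [(4.6, np.float64(11.4), 0.003), (5.6, np.float64(6.61), 0.003), (6.6, np.float64(3.41), 0.003), (7.6, np.float64(2.46), 0.003), (8.6, np.float64(3.33), 0.0025), (9.6, np.float64(5.52), 0.002)]
n8 [(4.6, np.float64(18.57), 0.003), (5.6, np.float64(10.66), 0.003), (6.6, np.float64(4.53), 0.003), (7.6, np.float64(2.69), 0.003), (8.6, np.float64(4.38), 0.0025), (9.6, np.float64(8.53), 0.002)]
d1 [(4.6, np.float64(20.36), 0.003), (5.6, np.float64(11.12), 0.003), (6.6, np.float64(4.37), 0.003), (7.6, np.float64(1.4), 0.003), (8.6, np.float64(2.51), 0.0025), (9.6, np.float64(6.09), 0.002)]
e1 [(4.6, np.float64(20.32), 0.003), (5.6, np.float64(11.7), 0.003), (6.6, np.float64(5.64), 0.003), (7.6, np.float64(3.46), 0.003), (8.6, np.float64(4.95), 0.003), (9.6, np.float64(8.95), 0.002)]
k2 [(4.6, np.float64(24.01), 0.003), (5.6, np.float64(14.17), 0.003), (6.6, np.float64(6.93), 0.003), (7.6, np.float64(3.29), 0.003), (8.6, np.float64(3.95), 0.0025), (9.6, np.float64(6.97), 0.002)]
```

```bash
python3 - <<'E'
from rf import *
S=arm.capture("scene");T=arm.capture("top")
def both(nm,fS,fT,bS,bT,zb,x0,lo,hi,lt,ht):
    oS=None;S["frame"]=fS;T["frame"]=fT;oS=obs(S,bS,lo,hi);oT=obs(T,bT,lt,ht)
    f=lambda V,bx,o:minimize(lambda p:((mask(V,bx,p[0]/1e3,p[1]/1e3,zb,clip=False)-o)**2).sum(),x0,method="Nelder-Mead").x/1e3
    s=f(S,bS,oS);t=f(T,bT,oT)
    X,r=tri([S,T],[proj(S,[*s,zb])[0],proj(T,[*t,zb])[0]]);print(nm,"S",np.round(s,4),"T",np.round(t,4),"bottom centre",np.round(X,4),np.round(r,2))
z=np.load("avg.npz")
both("desk A",z["S"],z["T"],(195,205,238,245),(163,216,193,245),0,[460,389],30,190,40,110)
both("desk B",z["S"],z["T"],(225,233,260,262),(208,218,236,246),0,[455,266],30,190,40,110)
n8=np.load("n8.npz");both("n8",n8["S"],n8["T"],BOX["S"],BOX["T"],.0425,[557,9],30,150,30,100)
both("d1",np.load("d1.npy"),np.load("d1T.npy"),BOX["S"],BOX["T"],.0425,[557,9],30,150,30,100)
print("ball",tri([S,T],[(320.6,227.25),(271.8,185.8)]))
E
```

```text
desk A S [0.459 0.389] T [0.4621 0.3879] bottom centre [ 4.605e-01  3.888e-01 -4.000e-04] [ 0.57 -0.04 -0.3   0.58]
desk B S [0.4538 0.2662] T [0.4596 0.2677] bottom centre [ 0.4576  0.2693 -0.003 ] [ 0.75 -0.07 -0.46  0.81]
n8 S [0.5545 0.0079] T [0.5589 0.0097] bottom centre [0.5582 0.0103 0.0396] [ 0.4  -0.08 -0.34  0.46]
d1 S [0.5557 0.0095] T [0.5601 0.0114] bottom centre [0.5594 0.012  0.0395] [ 0.39 -0.08 -0.33  0.45]
ball (array([0.571239  , 0.1248752 , 0.08029884]), array([ 0.39193454, -0.07110508, -0.28888801,  0.41713913]))
```

```bash
python3 - <<'E'
from rf import *
R=[pi,0,-.1];b=np.array([.5712,.1246]);d=-np.array([np.sin(.1),np.cos(.1)])
arm.servo_line([.5605,.0133,.285],speed=.2)
arm.move_gripper(.6)
arm.movep([*b,.285],R)
arm.servo_line([*b,.237],R,speed=.12,stop_force=6);st()
arm.move_gripper(.33);st()
e=b+d*.120
r=arm.servo_line([*e,.237],R,speed=.06,stop_force=9);print(r);s=st()
print("travel",(s["tool_pos"][:2]-b)@d)
S=arm.capture("scene");zoom(S,"h1.png",(310,180,450,320),5,.7)
E
```

```text
t47.57 [0.5713 0.1246 0.237 ] [ 3.141  0.    -0.1  ] F [-0.2  1.2  0.3] w0.596 q [ 0.21  0.5   1.84 -0.    0.8   1.88]
t47.92 [0.5714 0.1247 0.2376] [-3.141e+00 -1.000e-03 -1.000e-01] F [ 0.2  0.6 -0. ] w0.333 q [0.21 0.5  1.84 0.   0.8  1.88]
True
t49.63 [0.5597 0.0113 0.2369] [-3.14e+00  1.00e-03 -1.02e-01] F [0.4 4.7 2.2] w0.328 q [0.02 0.47 1.9  0.   0.77 1.69]
travel 0.11391682800849127
```

View pics/h1.png

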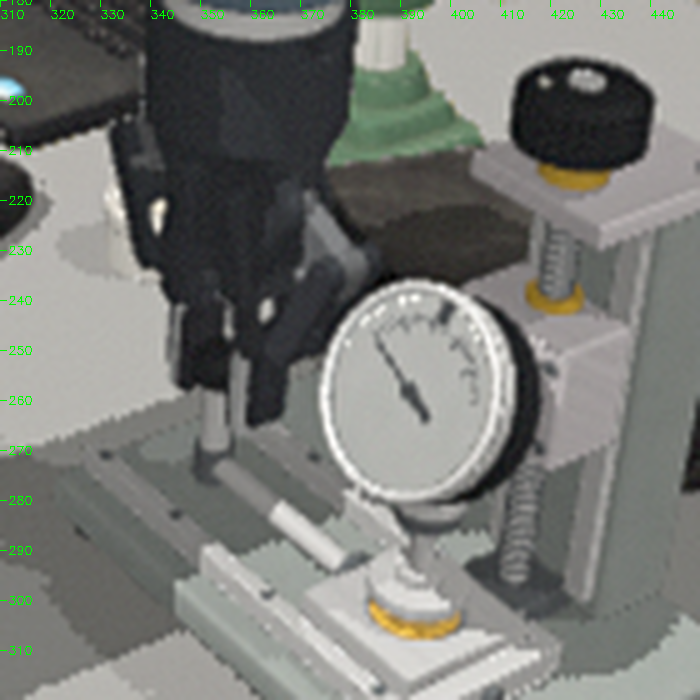

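```bash
python3 - <<'E'
from rf import *
R=[pi,0,-.1];d=-np.array([np.sin(.1),np.cos(.1)])
p=np.array([.5597,.0113])
r=arm.servo_line([*(p+d*.006),.237],R,speed=.02,stop_force=10);s=st();print(r,(s["tool_pos"][:2]-p)@d)
S=arm.capture("scene");zoom(S,"h2.png",(310,180,450,320),5,.7)
arm.move_gripper(.6)
arm.servo_line([s["tool_pos"][0]-.0,s["tool_pos"][1],.30],R,speed=.2);st()
T=arm.capture("top");zoom(T,"h2t.png",(290,140,400,225),6,.7)
S=arm.capture("scene");zoom(S,"dl.png",(365,230,420,320),8,.7);np.savez("h2.npz",S=S["frame"],T=T["frame"])
E
```

```text
t49.89 [0.5596 0.0109 0.2369] [-3.138e+00  1.000e-03 -1.020e-01] F [0.9 4.5 2.8] w0.333 q [0.02 0.47 1.9  0.01 0.77 1.68]
True 0.00036499117711867276
t50.76 [0.5597 0.0109 0.3006] [-3.141e+00 -1.000e-03 -1.000e-01] F [-0.9 -0.1 -0.3] w0.602 q [ 0.02  0.38  1.86 -0.    0.9   1.69]
```

View pics/dl.png

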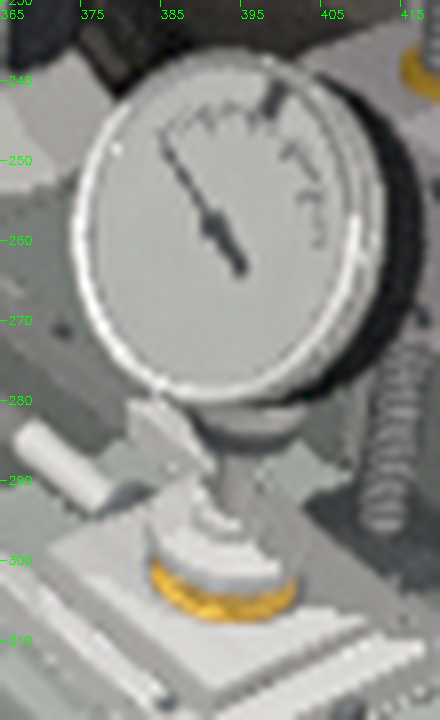

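View pics/h2t.png

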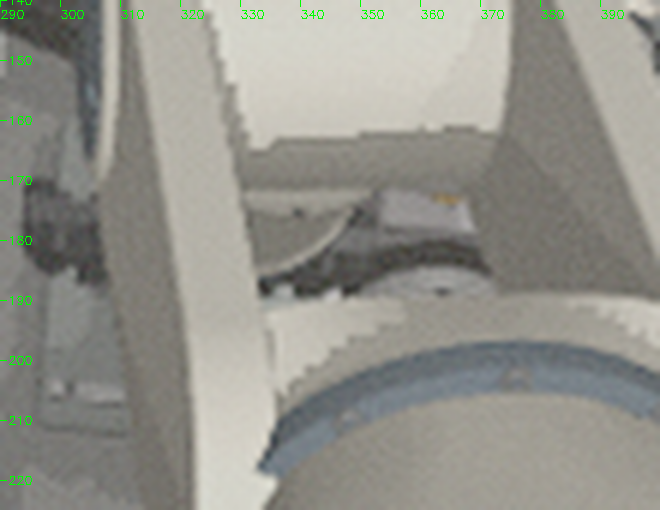

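```bash
cat > dial.py <<'E'
from rf import *
w=-.1
n=Rz(w)@np.array([-np.cos(np.radians(28)),0,np.sin(np.radians(28))]);up=Rz(w)@np.array([np.sin(np.radians(28)),0,np.cos(np.radians(28))]);rt=Rz(w)@np.array([0,-1.,0])
C0=np.array([.5495,-.099,0])+Rz(w)@np.array([-.02,0,.125])
def setc(S,px):
    # shift centre to be on the ray through px at same x-plane
    o,d=ray(S,px);k=(C0-o)@n/(d@n);return o+d*k
def ang(S,C,px):
    o,d=ray(S,px);k=(C-o)@n/(d@n);v=o+d*k-C;return np.arctan2(v@rt,v@up),np.linalg.norm(v)
E
python3 - <<'E'
from dial import *
S=arm.capture("scene");S["frame"]=np.load("h2.npz")["S"]
c=(391.3-.5,258-.5);C=setc(S,c);print(C)
for n,p in (("tip",(384.8,246.8)),("tail",(395,264)),("mark in",(398,244.3)),("mark out",(400.5,240.5))):
    a_,r=ang(S,C,(p[0]-.5,p[1]-.5));print(n,round(a_,3),round(r,4))
circ=[C+.035*(np.cos(t)*up+np.sin(t)*rt) for t in np.linspace(0,6.28,60)];circ2=[C+.022*(np.cos(t)*up+np.sin(t)*rt) for t in np.linspace(0,6.28,60)]
l,t,r,b=365,230,420,290;f=cv2.resize(S["frame"][t:b,l:r,::-1],None,fx=10,fy=10,interpolation=cv2.INTER_CUBIC)
for q in(circ,circ2):cv2.polylines(f,[((proj(S,np.array(q))-[l,t]+.5)*10).astype(np.int32)],True,(0,0,255),1)
cv2.imwrite("pics/dc.png",f)
E
```

```text
[ 0.53674493 -0.09271702  0.13756588]
tip -1.167 0.0243
tail 1.947 0.0129
mark in -0.014 0.0261
mark out 0.02 0.0338
```

View pics/dc.png

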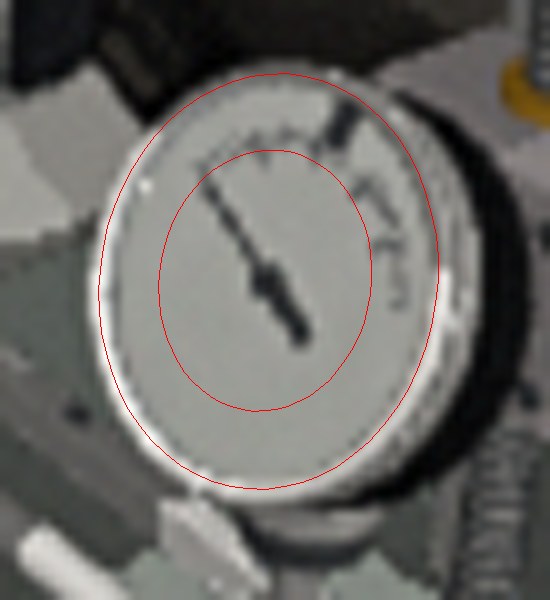

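```bash
python3 - <<'E'
from rf import *
S=arm.capture("scene");T=arm.capture("top")
k=tri([S,T],[(426.1,202.1),(371.8,162.2)]);print(k)
z=np.load("avg.npz")
def kn(P,f,box):
    l,t,r,b=box;g=f.astype(float).mean(2)[t:b,l:r];m=(g<62).astype(np.uint8)
    n,lab,st_,c=cv2.connectedComponentsWithStats(m);i=1+np.argmax(st_[1:,4]);s=st_[i];return s[0]+l+(s[2]-1)/2,s[1]+t+(s[3]-1)/2,s[2:4]
a1=kn(S,z["S"],(405,185,450,216));b1=kn(T,z["T"],(355,148,390,178));print(a1,b1)
# model: hull of cylinder bbox
al=np.linspace(0,2*np.pi,90)
def bb(P,x,y):
    u=np.vstack([proj(P,np.c_[x+.0215*np.cos(al),y+.0215*np.sin(al),0*al+zz]) for zz in(.213,.240)]);return (u.min(0)+u.max(0))/2,u.max(0)-u.min(0)
f=lambda p:np.r_[bb(S,*p)[0]-a1[:2],bb(T,*p)[0]-b1[:2]]
r=least_squares(f,[.596,-.103]);print(r.x,r.fun,bb(S,*r.x)[1],bb(T,*r.x)[1])
for P,o in((S,a1),(T,b1)):
    r=least_squares(lambda p:bb(P,*p)[0]-np.array(o[:2]),[.596,-.103]);print(r.x)
print(arm.get_state()["clock"])
for y in (1.4+2.6,1.4+2.8): 
    q=arm.ik([.595,-.103,.38],[pi,0,y]);print(y,None if q is None else np.round(q,2))
E
```

```text
(array([ 0.59575788, -0.10479207,  0.22890033]), array([ 0.3199355 , -0.09610341, -0.31810008,  0.35571188]))
(np.float64(426.0), np.float64(203.5), array([29, 24], dtype=int32)) (np.float64(371.5), np.float64(162.0), array([20, 19], dtype=int32))
[ 0.59629628 -0.1042905 ] [ 0.4060851  -0.20336372 -0.36073051  0.4852464 ] [29.37376898 26.98970356] [21.60008129 21.09089783]
[ 0.5952174  -0.10432649]
[ 0.59745658 -0.1051815 ]
51.0083
4.0 [-0.17  0.34  1.7   0.    1.09 -2.6 ]
4.199999999999999 [-0.17  0.34  1.7   0.    1.09 -2.8 ]
```

```bash
python3 - <<'E'
from dial import *
k=[.596,-.1045];R=[pi,0,3.0]
arm.servo_line([.5597,.0109,.43],speed=.3)
arm.move_gripper(.68)
arm.movep([*k,.43],R);st()
r=arm.servo_line([*k,.388],R,speed=.1,stop_force=8);print(r);st()
arm.move_gripper(.3);s=st()
q=np.array(s["joint_pos"]);q[5]+=2.5
arm.move_j(q);st();arm.hold(.15)
S=arm.capture("scene");zoom(S,"w1.png",(365,180,455,320),5,.7);zoom(S,"w1d.png",(370,232,416,284),12,.7)
E
```

```text
t54.60 [ 0.596  -0.1044  0.43  ] [ 3.142 -0.     3.   ] F [ 0.8  0.6 -0.7] w0.679 q [-0.18  0.3   1.65  0.    1.19 -1.6 ]
False
t55.17 [ 0.5961 -0.1045  0.388 ] [ 3.142 -0.     3.   ] F [0.2 0.4 0.6] w0.679 q [-0.18  0.34  1.69 -0.    1.11 -1.61]
t55.46 [ 0.5963 -0.1044  0.3892] [3.141e+00 2.000e-03 3.000e+00] F [-0.9  1.1  6.1] w0.483 q [-0.18  0.34  1.69  0.    1.11 -1.61]
t57.60 [ 0.5954 -0.1046  0.3892] [-3.141e+00  1.000e-03  5.000e-01] F [-6.4 -0.8  3.3] w0.481 q [-0.18  0.34  1.69 -0.    1.11  0.89]
```

View pics/w1.png

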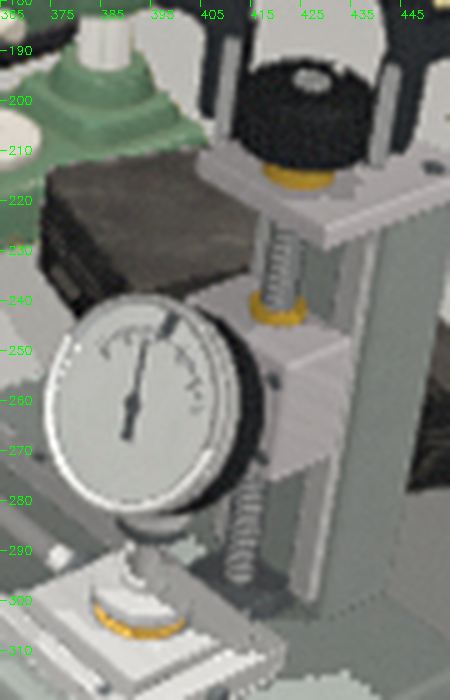

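View pics/w1d.png

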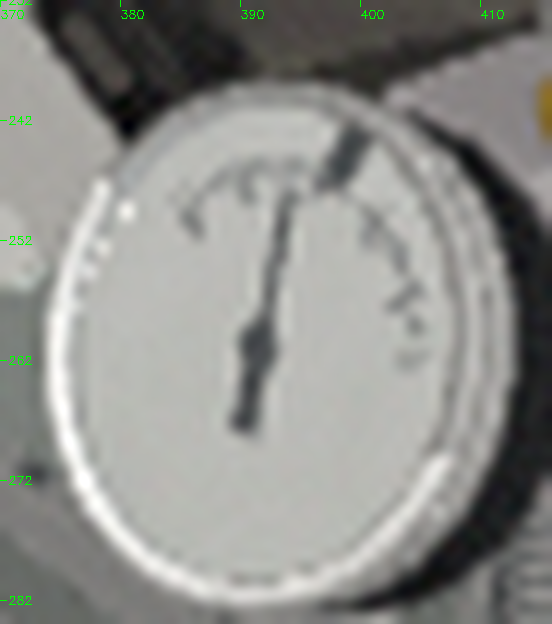

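```bash
python3 - <<'E'
from dial import *
S=arm.capture("scene")
for c in ((391.4,261.2),(391.1,261.5)):
    C=setc(S,(c[0]-.5,c[1]-.5))
    for n,p in (("tip",(394.2,248.25)),("tail",(390.25,267.5)),("mark in",(397.25,247.6)),("mark out",(399.75,242.8))):
        a_,r=ang(S,C,(p[0]-.5,p[1]-.5));print(n,round(a_,3),round(r,4))
E
```

```text
tip -0.307 0.0222
tail 2.795 0.0107
mark in -0.072 0.0251
mark out -0.049 0.0343
tip -0.286 0.0229
tail 2.746 0.0101
mark in -0.06 0.0259
mark out -0.04 0.035
```

```bash
python3 - <<'E'
from dial import *
s=arm.get_state();q=np.array(s["joint_pos"]);q[5]+=.28
arm.move_j(q);arm.hold(.2);st()
S=arm.capture("scene");np.save("w2.npy",S["frame"]);zoom(S,"w2d.png",(370,232,416,284),12,.7)
E
```

```text
t58.42 [ 0.5953 -0.1045  0.3892] [-3.141e+00  1.000e-03  2.220e-01] F [-1.7  1.7  1.7] w0.486 q [-0.18  0.34  1.69 -0.    1.11  1.17]
```

View pics/w2d.png

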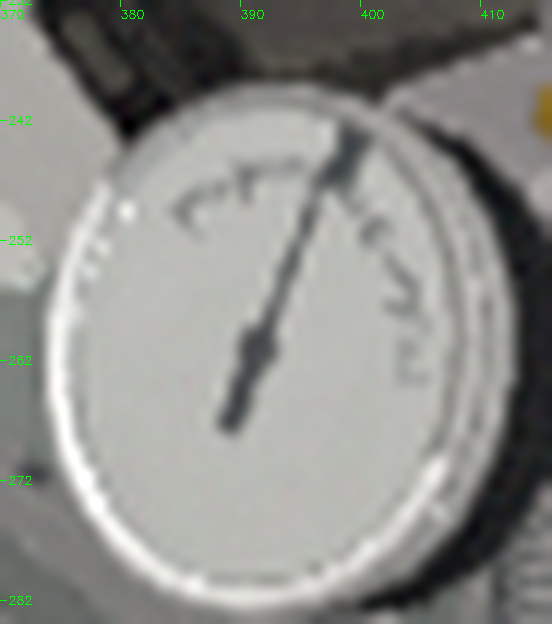

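```bash
python3 - <<'E'
from dial import *
S=arm.capture("scene")
f=lambda u,v:(370+u/12-.5,232+v/12-.5)
C=setc(S,f(257,351))
for n,p in (("tip",(320,190)),("tail",(229,430)),("mark mid",(347,155)),("mark out",(357,130)),("mark in",(332,180))):
    a_,r=ang(S,C,f(*p));print(n,round(a_,3),round(r,4))
E
```

```text
tip -0.112 0.0244
tail 2.991 0.0119
mark mid -0.044 0.0306
mark out -0.05 0.0343
mark in -0.064 0.0264
```

```bash
python3 - <<'E'
from dial import *
s=arm.get_state();q=np.array(s["joint_pos"]);q[5]+=.07
arm.move_j(q);arm.hold(.15)
arm.move_gripper(.68);s=st();p=s["tool_pos"]
arm.servo_line([p[0],p[1],.45],speed=.2);st()
S=arm.capture("scene");np.save("w3.npy",S["frame"]);zoom(S,"w3d.png",(370,232,416,284),12,.7);zoom(S,"w3.png",(320,180,460,320),5,.7)
E
```

```text
t59.23 [ 0.5955 -0.1047  0.3893] [3.141e+00 1.000e-03 1.520e-01] F [-0.1 -0.2 -0.3] w0.683 q [-0.18  0.34  1.69 -0.    1.11  1.24]
t59.68 [ 0.5955 -0.1048  0.4507] [ 3.141 -0.     0.151] F [ 0.2 -0.5  0.4] w0.678 q [-0.18  0.28  1.63 -0.    1.23  1.24]
```

View pics/w3d.png

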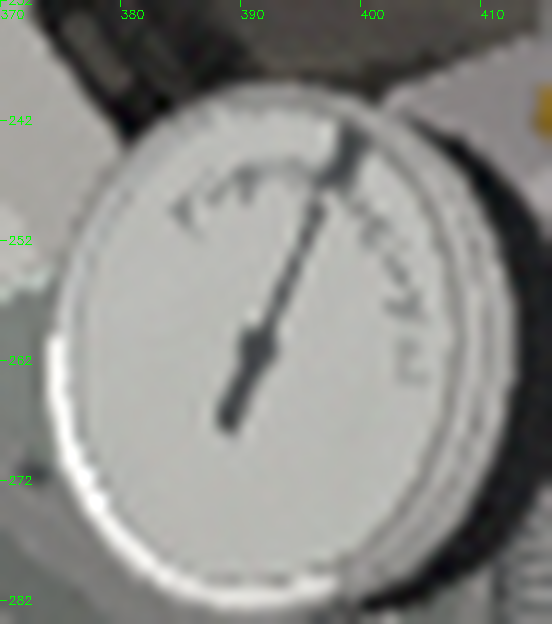

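View pics/w3.png

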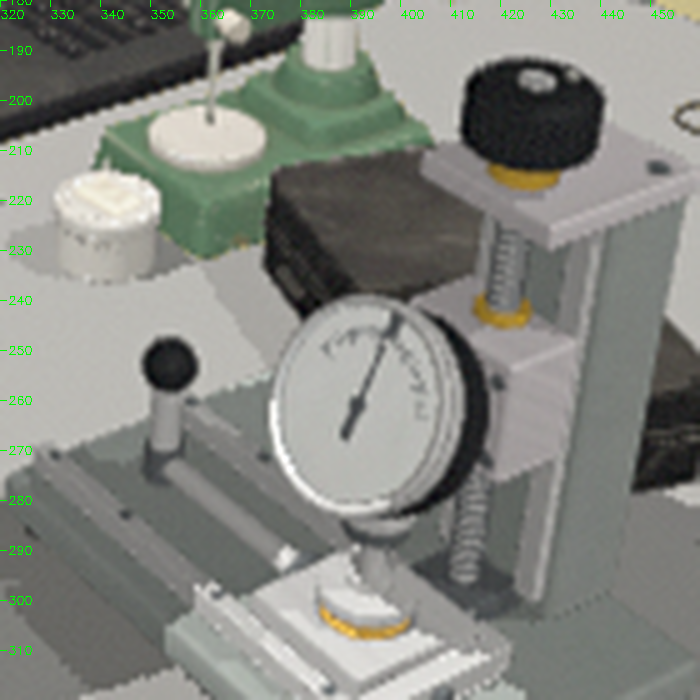

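```bash
python3 - <<'E'
from dial import *
f=lambda u,v:(370+u/12-.5,232+v/12-.5)
S=arm.capture("scene");C=setc(S,f(257,351))
for n,p in (("tip",(320,200)),("tail",(227,430)),("mark mid",(347,155)),("mark in",(333,183))): print(n,np.round(ang(S,C,f(*p)),3))
arm.finish_job();st()
E
```

```text
tip [-0.085  0.023]
tail [3.018 0.012]
mark mid [-0.044  0.031]
mark in [-0.05   0.026]
the job is handed in; nothing more can be done
the job is handed in; nothing more can be done
```

I seated the larger ring in the nest, pushed the nest home, wound the knob until the needle reached the set mark, let go, and handed the job in at about 60 s. `finish_job()` gives no verdict, so this rests on my own checks.

**What the last checks showed**
- **Needle:** in the last picture it reads 0.04 to 0.08 rad short of the mark, against a limit of 0.15. I never saw it go past the mark.
- **Nest:** it stopped against a firm stop after about 114 mm of travel. A second push moved it only 0.4 mm further.
- **Ring:** it lies under the foot in the nest.
- **Robot:** it is clear of everything, with the gripper open above the knob.

**What went wrong or disagreed**
- **Seating:** several probes stopped at the height of the rim before the ring went in. After I let go, fits of the ring's outline suggested it was still standing on the rim. I nudged it four times with loosely closed fingers. Triangulating it from both cameras put its underside at 39.5 mm, the height of the nest floor. It also stayed within about 1.5 mm of one spot through all the nudges, so I took it as seated and pushed the nest in.
- **Knob travel:** the needle had moved about 0.86 rad after 2.5 rad of knob, where about 0.46 rad was expected. I put this down to the knob not starting at zero. A ring standing on the rim would have given far more, about 1.7 rad, but I did not check it further.
- **Not measured at the end:** I did not measure how far the stand moved, or whether the spacer ring and screwdriver stayed put. Forces on the stand were small, and the arm did not work close to either object.

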